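# Pack turned feet and close the carton

### The arm

A 6-joint arm with a two-finger parallel gripper is mounted at the origin on the work surface. World frame = base frame: x ahead of the robot, y to its left, z up, the work surface at z = 0. Lengths are in mm, angles in rad, forces in N, time in s.
With the tool pointing down it reaches from about 350 to 975 mm from the base axis. Payload 7.1 kg.
Tool frame: the origin (TCP) lies at the very end of the fingers, on their centre line; the grasp point (between the pads) lies 19 mm behind it; x points along the fingers, y is the direction in which the jaws open and shut, and the axes are right-handed (so a half turn about x gives the same grasp; the last joint's range is limited). The gripper opens to 88 mm and grips with 3 to 60 N. Pads are 20 mm wide; open, the fingers measure 115 mm over their backs; the gripper's body (75 mm by 178 mm) begins 61 mm behind the grasp point.
Start: joints at [1.181, 0.423, 1.63, -0, 1.089, -0.019], TCP at [226.443, 582.519, 222.675] pointing down, gripper open.
Joint ranges: [-3, 3], [-0.9, 2.11], [0.09, 2.58], [-1.31, 4.45], [0.11, 2.69], [-2.54, 2.54]. Speed limits (rad/s): [2.39, 2.39, 3.01, 3.14, 3.14, 3.14].

### API

Orientations are given as a rotation vector (axis times angle).
In Python, from workcell import ctrl gives the robot as it stands. The module is installed in compiled form; this text tells all that it offers.
- The arm moves only by the tool carry_out, never from a script. Its argument "commands" is a list of rows, each a list of 6 numbers: the shift along the tool's x, y, z in m, then the turn, a rotation vector about the tool's x, y, z in degrees. In form: [[tx, ty, tz, rx, ry, rz], ...]. A call has 1 to 8 rows; each row shifts and turns the pose as measured when the row begins, along the tool's axes as they then stand; what a row does not reach is not made up. A row lasts 1/8 s, in which the tool goes at most 62.5 mm and 10.7 degrees, less where a joint would pass 70% of its speed; a pose out of reach is approached as far as the arm can. A call with a gripper value outside its range is refused whole. "grip" is the closure, from 0 (fully open) to 1 (shut), set as the call begins (left out, the last holds). The fingers move at their own pace and stop on an object; the grip force is fixed at half the most. Time passes only in rows, so rows that do not move let the fingers close. It gives the time, the measured TCP pose, the force and the opening at its end, in the units of the state.
- ctrl.get_obs(): the state, without advancing time (a new reading comes with each control period).
- ctrl.get_image(name): name is "scene" or "top"; returns a dict with "pixels" (384x512x3 uint8, blue, green, red), "intrinsics" (3x3 intrinsics, pixels), "dist_coeffs" ([k1, k2, p1, p2, k3] as OpenCV has them; the pictures are not rectified), "rvec" (rotation vector, rad) and "tvec" (3), from world to camera coordinates, as OpenCV has them. Camera axes: x right, y down, z forward; pixel columns grow to the right and rows downward; lengths in mm; the calibration is good to about 2 mm. A picture is of the moment at which its call begins. There is no depth.
- ctrl.close_job(): hands the job in, once; it reports no verdict.
The state is a dict: "t": time; "qpos": joint angles; "qvel": joint speeds; "joint_torque": joint torques, N m; "ee_pos": TCP position; "orientation": TCP orientation; "ft_force": force on the tool from outside, world axes, zero at the start; "moment": the same for the moment, N m; "width": finger opening in mm.
Only numpy, scipy, OpenCV 4.12 (cv2) and the standard library are available. Lean on these libraries where they do the work, as an engineer would, in place of code of your own. Each camera call takes 0.05 s, during which the arm holds its last target. There are 200 camera calls.

### The job

Get this order of turned furniture feet ready to go: first take the glue bottle out of the round tub in the carton and stand it on the little cork-lined tray, then stand every loose foot from the table upright, spigot up, on the floor of the tub among those already there. Then close the carton: fold both end flaps flat down, and only then both long flaps flat down over them. Leave the other tools on the table where they are.

Things in the scene. Friction and masses are not known exactly. Their poses are not given: they have to be found in the camera images.
- carton: Open cardboard carton fixed to the table: 176 mm along its x, 286 mm along its y, 96 mm high, walls and floor 4 mm; origin: centre of its underside. Flaps: +y end end_flap_left, -y end end_flap_right, +x side long_flap_far, -x side (by the robot) long_flap_near. Flaps do not catch on one another or on the carton.
- tub: Green round tub fixed on the carton floor: outer diameter 160 mm, inner radius 75 mm, 40 mm tall, floor 4 mm thick; origin: centre of its underside. Seven feet fit in a hexagonal cluster: one in the centre, six on a circle of 50 mm radius at 0, 60, 120.. degrees from the tub's x axis; the one or two already there stand within 2 mm of such outer places.
- glue: White glue bottle with blue band and red cap, left standing in the middle of the tub: body 40 mm in diameter up to 68 mm, cap 24 mm in diameter from there to 100 mm; about 120 g. Origin: centre of its underside, z up.
- tray: Small square steel drip tray with cork lining fixed on the table, 110 by 110 mm, floor 4 mm thick, walls 4 mm thick and 12 mm high; origin: centre of its underside. It may stand left or right of the carton.
- foot1: Turned beech furniture foot, upright: round body 46 mm in diameter, 45 mm tall, two dark rings; on top a spigot 16 mm in diameter, 35 mm long (80 mm tall in all, 75 g). Origin: centre of its underside, z up. May be absent. Starts on the table, left or right of the carton; to be packed.
- foot2: Turned beech furniture foot, upright: round body 46 mm in diameter, 45 mm tall, two dark rings; on top a spigot 16 mm in diameter, 35 mm long (80 mm tall in all, 75 g). Origin: centre of its underside, z up. May be absent. Starts on the table, left or right of the carton; to be packed.
- foot3: Turned beech furniture foot, upright: round body 46 mm in diameter, 45 mm tall, two dark rings; on top a spigot 16 mm in diameter, 35 mm long (80 mm tall in all, 75 g). Origin: centre of its underside, z up. May be absent. Starts on the table, left or right of the carton; to be packed.
- foot4: Turned beech furniture foot, upright: round body 46 mm in diameter, 45 mm tall, two dark rings; on top a spigot 16 mm in diameter, 35 mm long (80 mm tall in all, 75 g). Origin: centre of its underside, z up. May be absent. Starts on the table, left or right of the carton; to be packed.
- foot5: Turned beech furniture foot, upright: round body 46 mm in diameter, 45 mm tall, two dark rings; on top a spigot 16 mm in diameter, 35 mm long (80 mm tall in all, 75 g). Origin: centre of its underside, z up. May be absent. Starts on the table, left or right of the carton; to be packed.
- packed1: Turned beech furniture foot, upright: round body 46 mm in diameter, 45 mm tall, two dark rings; on top a spigot 16 mm in diameter, 35 mm long (80 mm tall in all, 75 g). Origin: centre of its underside, z up. May be absent. Already stands in the tub at the start and stays there.
- packed2: Turned beech furniture foot, upright: round body 46 mm in diameter, 45 mm tall, two dark rings; on top a spigot 16 mm in diameter, 35 mm long (80 mm tall in all, 75 g). Origin: centre of its underside, z up. May be absent. Already stands in the tub at the start and stays there.
- end_flap_left (a joint): End flap at the carton's +y end: cardboard 4 mm thick, 172 mm along the hinge, 86 mm hinge to free edge. Rad: 0 = flat closed (stop), 1.57 = upright, more = leaning outward (starts 1.9-2.15, stop 2.5). Stiff crease (0.07 N m): stays where left, 1-2 N at the edge folds it. Axis along the outer face of that wall, 96 mm above the table; closed upper face at 100 mm.
- end_flap_left_edge (a point): Middle of the free edge of end_flap_left, on the face that is on top (outside) when closed.
- end_flap_right (a joint): End flap at the carton's -y end: cardboard 4 mm thick, 172 mm along the hinge, 86 mm hinge to free edge. Rad: 0 = flat closed (stop), 1.57 = upright, more = leaning outward (starts 1.9-2.15, stop 2.5). Stiff crease (0.07 N m): stays where left, 1-2 N at the edge folds it. Axis along the outer face of that wall, 96 mm above the table; closed upper face at 100 mm.
- end_flap_right_edge (a point): Middle of the free edge of end_flap_right, on the face that is on top (outside) when closed.
- long_flap_near (a joint): Long flap at the carton's -x side: cardboard 4 mm thick, 286 mm along the hinge, 86 mm hinge to free edge. Rad: 0 = flat closed (stop), 1.57 = upright, more = leaning outward (starts 1.9-2.15, stop 2.5). Stiff crease (0.07 N m): stays where left, 1-2 N at the edge folds it. Axis along the outer face of that wall, 100 mm above the table; closed upper face at 104 mm.
- long_flap_near_edge (a point): Middle of the free edge of long_flap_near, on the face that is on top (outside) when closed.
- long_flap_far (a joint): Long flap at the carton's +x side: cardboard 4 mm thick, 286 mm along the hinge, 86 mm hinge to free edge. Rad: 0 = flat closed (stop), 1.57 = upright, more = leaning outward (starts 1.9-2.15, stop 2.5). Stiff crease (0.07 N m): stays where left, 1-2 N at the edge folds it. Axis along the outer face of that wall, 100 mm above the table; closed upper face at 104 mm.
- long_flap_far_edge (a point): Middle of the free edge of long_flap_far, on the face that is on top (outside) when closed.
- wax_tin: Brass-coloured wax tin, 66 mm in diameter, 45 mm high; a bystander to be left alone. Origin: about the middle of its underside.
- sanding_block: Cork sanding block 65 x 40 x 29 mm; a bystander to be left alone. Origin: about the middle of its underside.
- tape_measure: Yellow tape measure 60 x 34 x 58 mm; a bystander to be left alone. Origin: about the middle of its underside.
- mallet: Joiner's mallet about 270 mm long, lying beyond the carton; a bystander to be left alone. Origin: about the middle of its underside.
- screwdriver: Red-handled screwdriver 200 mm long, lying beyond the carton; a bystander to be left alone. Origin: about the middle of its underside.
Mind the look-alikes: they are no part of the job. What is shaped like the foot4 but pink is not meant.

How it is judged (in metres and radians):
On the way, in this order (a step that is already met when the one before it is completed fails the run):
1. the glue bottle stands on the tray, let go (horizontal distance between glue and tray below 0.04 m and z of glue in the frame of tray below 0.012 m and angle between glue's own z axis and vertical below 0.1 rad and contact force between the fingers and glue below 0.1 N), for 0.2 s.
2. every foot stands upright on the floor of the tub (horizontal distance between each of foot1, foot2, foot3, foot4, foot5, packed1, packed2 and tub below 0.058 m and z of each of foot1, foot2, foot3, foot4, foot5, packed1, packed2 in the frame of tub below 0.014 m and angle between each of foot1, foot2, foot3, foot4, foot5, packed1, packed2's own z axis and vertical below 0.12 rad and contact force between the fingers and foot1 below 0.1 N and contact force between the fingers and foot2 below 0.1 N and contact force between the fingers and foot3 below 0.1 N and contact force between the fingers and foot4 below 0.1 N and contact force between the fingers and foot5 below 0.1 N), for 0.2 s.
3. both end flaps are folded flat (value of joint each of end_flap_left, end_flap_right below 0.12 rad), for 0.2 s.
4. both long flaps are folded flat over them (value of joint each of long_flap_near, long_flap_far below 0.12 rad), for 0.2 s.
At the end, for the whole second after the job is handed in: All four flaps within 0.12 rad of flat; every foot present upright (0.12 rad) on the floor of the tub (underside within 14 mm of the tub's underside, within 58 mm of its axis); the glue bottle upright (0.1 rad) and at rest on the tray's floor, within 40 mm of its centre (all of step 3 and all of step 4 and horizontal distance between glue and tray below 0.04 m and z of glue in the frame of tray below 0.012 m and angle between glue's own z axis and vertical below 0.1 rad and horizontal distance between each of foot1, foot2, foot3, foot4, foot5, packed1, packed2 and tub below 0.058 m and z of each of foot1, foot2, foot3, foot4, foot5, packed1, packed2 in the frame of tub below 0.014 m and angle between each of foot1, foot2, foot3, foot4, foot5, packed1, packed2's own z axis and vertical below 0.12 rad and linear speed of glue below 0.02 m/s); the robot touches nothing.
It fails at once if a long flap folded in (below 1.1 rad) while an end flap is still up (above 0.35 rad) (value of joint any of long_flap_near, long_flap_far below 1.1 rad and value of joint any of end_flap_left, end_flap_right above 0.35 rad).
It fails at once if a bystander moved more than 30 mm (distance of any of wax_tin, sanding_block, tape_measure, mallet, screwdriver from where it was at the start of the episode above 0.03 m).
Of packed1, packed2 only 1 to 2 are there at a start; the rules pass over those that are not, and their reading is None.
Of foot1, foot2, foot3, foot4, foot5 only 3 to 5 are there at a start; the rules pass over those that are not, and their reading is None.
At some moment in a run one of foot1, foot2, foot3, foot4, foot5 may be knocked a few centimetres aside while the robot is not near it.
Once in a run the grip may slacken for a moment while it holds something.
It also fails if it takes over 210 s, if anything falls off the work surface, if the arm or the gripper's body presses on something with over 40 N, if the wrist force passes 120 N, or if a joint passes its speed limit or range.

## Working session

There is one attempt and no reset: what is moved stays moved. The work goes in short steps, Python scripts to look and compute and a tool call to move; the robot and the scene stay as the last step left them, time stands still between calls to the robot, and variables do not carry over. Pictures are saved under pics/ and viewed, about 12 in all and at most 16, crops included, and the job is handed in when it is done.

Besides the shell and the picture viewer there is one more tool, called as name(argument=value, ...), one argument or row to a line, values as JSON. carry_out: Moves the arm, as the interface text tells. Its arguments: {"type":"object","properties":{"commands":{"type":"array"},"grip":{"type":"number"}},"required":["commands"]}

```bash
mkdir -p pics; cat > h.py <<'E'
import numpy as np, cv2
from workcell import ctrl
def cam(n):
    d=ctrl.get_image(n); return d
def px2w(d,uv,z):
    K=np.array(d["intrinsics"],float);D=np.array(d["dist_coeffs"],float)
    R=cv2.Rodrigues(np.array(d["rvec"],float))[0];t=np.array(d["tvec"],float).ravel()
    p=cv2.undistortPoints(np.array(uv,float).reshape(-1,1,2),K,D).reshape(-1,2)
    c=-R.T@t; r=np.c_[p,np.ones(len(p))]@R
    return c+r*((z-c[2])/r[:,2])[:,None]
def w2px(d,P):
    return cv2.projectPoints(np.array(P,float).reshape(-1,1,3),np.array(d["rvec"],float),np.array(d["tvec"],float),np.array(d["intrinsics"],float),np.array(d["dist_coeffs"],float))[0].reshape(-1,2)
def st():
    o=ctrl.get_obs(); R=cv2.Rodrigues(np.array(o["orientation"],float))[0]
    return o,np.array(o["ee_pos"]),R
E
python3 - <<'E'
from h import *
import pickle
o,p,R=st(); print(o["t"],p,R.round(3),o["width"])
ds={n:cam(n) for n in("scene","top")}
pickle.dump(ds,open("d0.pkl","wb"))
for n,d in ds.items():
    R_=cv2.Rodrigues(np.array(d["rvec"],float))[0]; print(n,-R_.T@np.array(d["tvec"]).ravel(), np.array(d["intrinsics"])[0,0])
    cv2.imwrite(f"pics/{n}0.png",cv2.resize(d["pixels"],None,fx=1.5625,fy=1.5625,interpolation=cv2.INTER_CUBIC))
E
```

```text
0.0 [226.2204885  582.00536415 221.88580446] [[-0.001  0.362  0.932]
 [-0.001  0.932 -0.362]
 [-1.    -0.002 -0.   ]] 87.80323806621915
scene [1313.72260731 -339.80687005  738.0477091 ] 398.73723282983474
top [ 384.05933768  -37.94829757 1391.699208  ] 473.02395722478457
```

View pics/scene0.png

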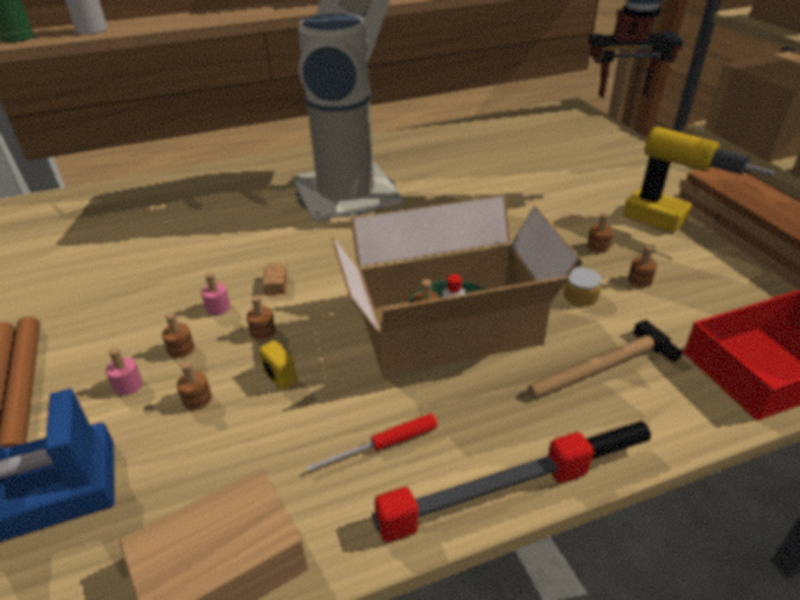

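View pics/top0.png

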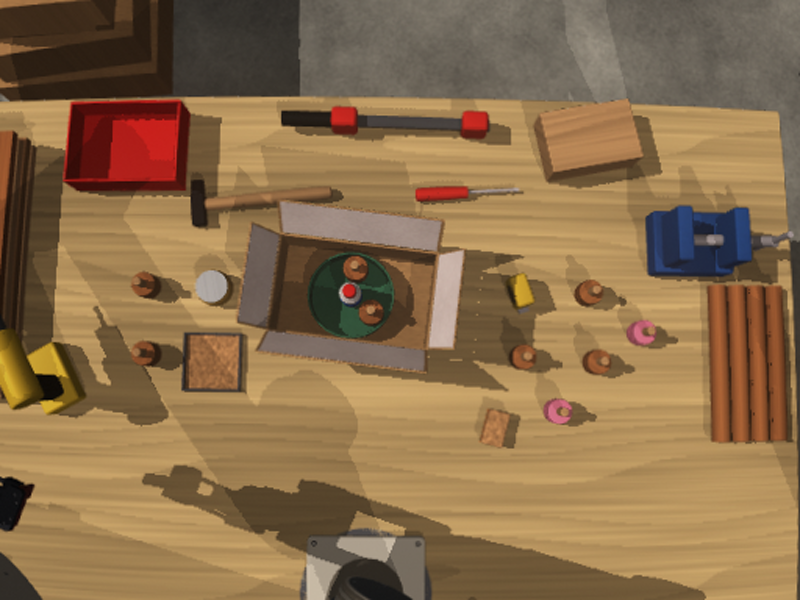

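The scene shows five brown feet: top view (145,285), (145,353), (590,292), (523,357) and (597,362). Two pink look-alikes are at (641,333) and (558,411) and are not meant. The cork tray is at (213,362), the cork sanding block at (495,428), and the tub, with two packed feet and the glue, is at (351,295). I'll confirm these in enlarged crops.

```bash
python3 - <<'E'
from h import *
import pickle
d=pickle.load(open("d0.pkl","rb"))["top"]; im=d["pixels"]
# native px crops; mosaic 3x: A left feet+tray [70..165]x[165..260]; B right [300..430]x[165..260]; C tub 
a=im[165:260,70:165]; b=im[165:260,310:425]
m=np.hstack([a,b]); cv2.imwrite("pics/feet.png",cv2.resize(m,None,fx=3.8,fy=3.8,interpolation=cv2.INTER_CUBIC))
c=im[120:245,145:305]; cv2.imwrite("pics/tub.png",cv2.resize(c,None,fx=4.8,fy=4.8,interpolation=cv2.INTER_CUBIC))
E
```

```text
(no output)
```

View pics/feet.png

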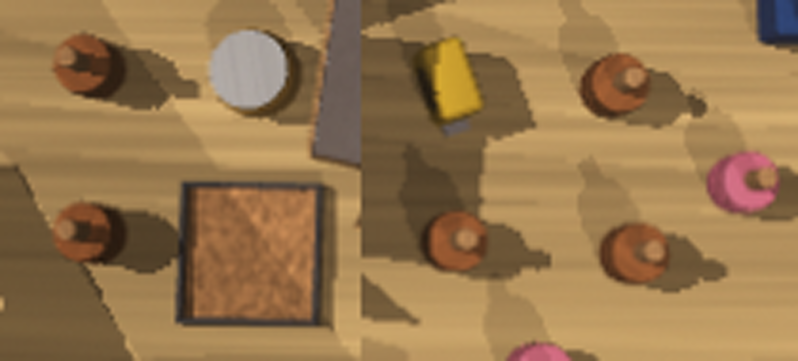

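View pics/tub.png

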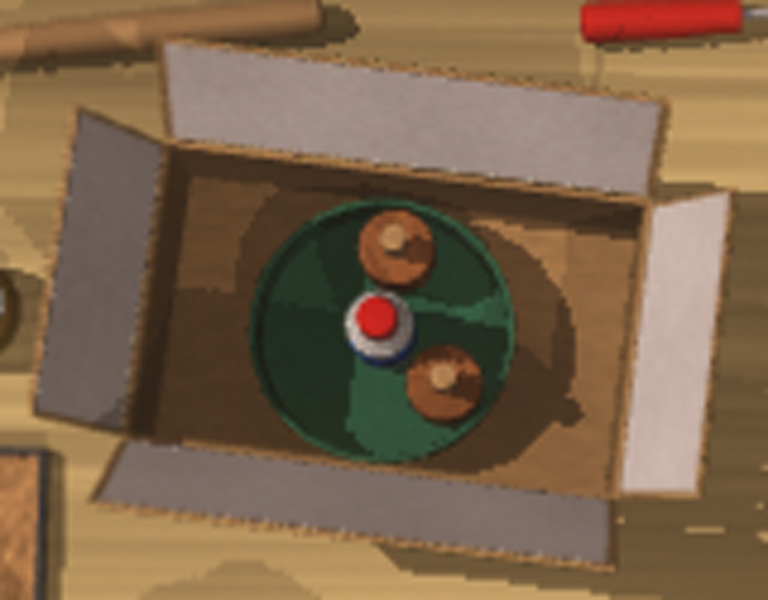

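```bash
python3 - <<'E'
from h import *
import pickle
d=pickle.load(open("d0.pkl","rb"))["top"]
def f(L,x0,y0,s,z):
    L=np.array(L,float); return px2w(d,(L+.5)/s-.5+[x0,y0],z)
pr=lambda n,P:print(n,P[:,:2].round(1).tolist())
pr("L",f([(67,55),(67,230)],70,165,3.8,80))
pr("R",f(np.array([(633,77),(466,239),(654,250)])-[361,0],310,165,3.8,80))
t=f([(180,183),(327,185),(325,325),(177,322)],70,165,3.8,12); pr("tray",t); print(t.mean(0))
pr("wax",f([(250,70)],70,165,3.8,45));pr("yel",f([(91,80)],310,165,3.8,58))
pr("tub",f([(382,330),(251,330),(513,330),(382,199),(382,461)],145,120,4.8,44))
pr("glue",f([(377,317)],145,120,4.8,104))
pr("packed",f([(394,237),(444,376)],145,120,4.8,88))
c=f([(167,145),(650,200),(615,497),(125,440)],145,120,4.8,98); pr("carton",c); print(c.mean(0))
for i in range(4): print(np.linalg.norm(c[i]-c[i-1]), np.degrees(np.arctan2(*(c[i]-c[i-1])[[1,0]])))
E
```

```text
L [[571.7, 418.0], [441.3, 412.1]]
R [[562.2, -416.6], [440.8, -288.3], [432.9, -429.7]]
tray [[481.9, 346.8], [481.6, 231.6], [374.2, 230.4], [374.7, 345.7]]
[428.09882145 288.62147065  12.        ]
wax [[566.1, 286.9]]
yel [[561.5, -283.3]]
tub [[552.9, 30.0], [552.2, 108.4], [553.5, -48.3], [632.4, 31.2], [474.5, 28.9]]
glue [[552.8, 30.0]]
packed [[601.9, 21.6], [520.9, -8.3]]
carton [[653.4, 153.9], [623.4, -126.7], [451.3, -106.7], [481.5, 173.5]]
[552.38810264  23.50538433  98.        ]
172.95738016104914 -6.516398890753152
282.2251377249628 -96.10954111837867
173.23739859721954 173.38514367962392
281.925603267685 83.83403370948832
```

The measurements agree with the given sizes: tub radius about 79 mm at (553,30), tray about 110 mm square at (428,289), and spacing of about 120° between the packed feet, both on r = 50. The free places are at 50°, 110°, 170° and -70°, plus the centre. I'll align the tool with the world axes, so a row is [-dz, dy, dx].

carry_out(
  commands=[
    [-0.03,0,0,-10.6,0,0],
    [-0.03,0,0,-10.6,0,0],
    [0,-0.05,0.03,0,0,0],
    [0,-0.05,0.03,0,0,0],
    [0,-0.05,0.03,0,0,0],
    [0,-0.05,0.03,0,0,0],
    [0,-0.05,0.03,0,0,0],
    [0,-0.05,0.03,0,0,0],
  ],
  grip=0.5,
)

```text
t: 1.1
ee_pos: [411.9, 277.6, 281.8]
orientation: [-0.018, 1.572, 0.01]
ft_force: [0.8, 0.9, 0.3]
width: 43.9
```

carry_out(
  commands=[
    [0,-0.05,0.028,0,0,0],
    [0,-0.05,0.028,0,0,0],
    [0,-0.05,0.028,0,0,0],
    [0,-0.05,0.028,0,0,0],
    [0,-0.048,0.028,0,0,0],
    [0,0,0,0,0,0],
  ],
)

```text
t: 1.85
ee_pos: [560.3, 19.8, 281.7]
orientation: [-0.014, 1.573, 0.006]
ft_force: [-0.8, -0.1, 0.1]
width: 43.9
```

```bash
cat > s.py <<'E'
from h import *
o,p,R=st(); print(o["t"],p.round(1),o["width"],np.array(o["ft_force"]).round(1)); print(R.round(3))
E
python3 s.py
```

```text
1.85 [560.3  19.8 281.7] 43.901148316556636 [-0.8 -0.1  0.1]
[[-0.003 -0.013  1.   ]
 [-0.005  1.     0.013]
 [-1.    -0.005 -0.003]]
```

carry_out(
  commands=[
    [0,0.01,-0.008,0,0,0],
    [0.045,0,0,0,0,0],
    [0.045,0,0,0,0,0],
    [0.045,0,0,0,0,0],
    [0.03,0,0,0,0,0],
    [0,0,0,0,0,0],
  ],
)

```text
t: 2.6
ee_pos: [545.0, 39.7, 113.6]
orientation: [-0.019, 1.575, 0.014]
ft_force: [-0.3, -0.2, 0.8]
width: 44.1
```

carry_out(
  commands=[
    [0,-0.005,0.004,0,0,0],
    [0,0,0,0,0,0],
    [0,0,0,0,0,0],
  ],
)

```text
t: 2.98
ee_pos: [550.8, 36.5, 117.4]
orientation: [-0.021, 1.569, 0.017]
ft_force: [0.3, 1.3, -0.4]
width: 43.9
```

```bash
python3 s.py
```

```text
2.975 [550.8  36.5 117.4] 43.8699517232481 [ 0.3  1.3 -0.4]
[[ 0.001 -0.024  1.   ]
 [-0.003  1.     0.024]
 [-1.    -0.003  0.001]]
```

carry_out(
  commands=[
    [0,0,0,0,0,0],
  ],
)

```text
t: 3.1
ee_pos: [551.3, 36.5, 118.2]
orientation: [-0.02, 1.568, 0.016]
ft_force: [-0.6, 0.6, 0.4]
width: 43.8
```

carry_out(
  commands=[
    [0,0,0,0,0,0],
  ],
)

```text
t: 3.22
ee_pos: [551.5, 36.4, 118.6]
orientation: [-0.02, 1.567, 0.016]
ft_force: [0.7, -1.0, -0.4]
width: 44.1
```

```bash
python3 - <<'E'
from h import *
for i in range(3):
    ctrl.get_image("top"); o,p,R=st(); print(o["t"],p.round(2),np.array(o["qvel"]).round(3), np.array(o["orientation"]).round(4))
E
```

```text
3.275 [551.51  36.41 118.59] [-0.     0.004 -0.     0.    -0.    -0.002] [-0.0201  1.5673  0.0163]
3.325 [551.41  36.42 118.44] [ 0.001  0.005  0.001  0.001 -0.001 -0.001] [-0.0201  1.5676  0.0163]
3.375 [551.35  36.42 118.33] [ 0.001  0.004  0.003 -0.001  0.    -0.   ] [-0.0202  1.5677  0.0163]
```

carry_out(
  commands=[
    [0.01,-0.004,0,0,0,0],
    [0.012,-0.002,0.001,0,0,0],
    [0.01,-0.001,0,0,0,0],
    [0.004,0,0,0,0,0],
    [0,0,0,0,0,0],
  ],
)

```text
t: 4.0
ee_pos: [551.7, 28.6, 78.4]
orientation: [-0.02, 1.57, 0.016]
ft_force: [1.0, -0.0, -0.1]
width: 43.9
```

carry_out(
  commands=[
    [0,0,0,0,0,0],
    [0,0,0,0,0,0],
    [0,0,0,0,0,0],
    [0,0,0,0,0,0],
  ],
  grip=1.0,
)

```text
t: 4.5
ee_pos: [552.2, 28.8, 79.1]
orientation: [-0.02, 1.569, 0.016]
ft_force: [0.2, -0.5, -1.0]
width: 23.5
```

carry_out(
  commands=[
    [-0.02,0,0,0,0,0],
    [-0.04,0,0,0,0,0],
    [-0.04,0,0,0,0,0],
    [-0.04,0,0,0,0,0],
    [-0.03,0,0,0,0,0],
    [-0.015,0,0,0,0,0],
    [-0.005,0,0,0,0,0],
  ],
)

```text
t: 5.38
ee_pos: [550.4, 29.2, 273.6]
orientation: [-0.02, 1.573, 0.016]
ft_force: [1.2, 0.5, -1.4]
width: 23.6
```

carry_out(
  commands=[
    [0,0.02,-0.01,0,0,0],
    [0,0.04,-0.019,0,0,0],
    [0,0.05,-0.024,0,0,0],
    [0,0.05,-0.024,0,0,0],
    [0,0.045,-0.021,0,0,0],
    [0,0.025,-0.012,0,0,0],
    [0,0.01,-0.004,0,0,0],
    [0,0,0,0,0,0],
  ],
)

```text
t: 6.38
ee_pos: [418.1, 275.5, 263.6]
orientation: [-0.025, 1.589, 0.012]
ft_force: [0.1, -1.4, -0.7]
width: 23.2
```

carry_out(
  commands=[
    [0.01,0.008,0.005,0,-1,0],
    [0.03,0.004,0.004,0,0,0],
    [0.035,0,0,0,0,0],
    [0.035,0,0,0,0,0],
    [0.03,0,0,0,0,0],
    [0.015,0,0,0,0,0],
    [0.005,0,0,0,0,0],
    [0,0,0,0,0,0],
  ],
)

```text
t: 7.38
ee_pos: [432.2, 283.3, 96.0]
orientation: [-0.017, 1.566, 0.005]
ft_force: [-0.1, -0.1, 0.2]
width: 23.3
```

carry_out(
  commands=[
    [0.006,0.003,-0.002,0,0,0],
    [0.006,0,0,0,0,0],
    [0.004,0,0,0,0,0],
    [0.002,0,0,0,0,0],
    [0,0,0,0,0,0],
  ],
)

```text
t: 8.0
ee_pos: [431.6, 287.5, 79.0]
orientation: [-0.015, 1.562, 0.008]
ft_force: [-0.6, 0.0, -0.7]
width: 23.7
```

carry_out(
  commands=[
    [0.003,0,0,0,0,0],
    [0.001,0,0,0,0,0],
    [0,0,0,0,0,0],
    [0,0,0,0,0,0],
  ],
)

```text
t: 8.5
ee_pos: [431.8, 287.5, 74.9]
orientation: [-0.015, 1.561, 0.008]
ft_force: [-0.6, -0.1, -1.5]
width: 23.6
```

carry_out(
  commands=[
    [0.001,0,0,0,0,0],
    [0,0,0,0,0,0],
  ],
)

```text
t: 8.75
ee_pos: [432.4, 287.7, 74.7]
orientation: [-0.014, 1.56, 0.008]
ft_force: [-1.3, -1.0, -0.8]
width: 23.5
```

carry_out(
  commands=[
    [0,0,0,0,0,0],
    [0,0,0,0,0,0],
    [0,0,0,0,0,0],
    [-0.02,0,0,0,0,0],
    [-0.04,0,0,0,0,0],
    [-0.04,0,0,0,0,0],
    [-0.02,0,0,0,0,0],
    [-0.005,0,0,0,0,0],
  ],
  grip=0.5,
)

```text
t: 9.75
ee_pos: [430.6, 288.0, 202.3]
orientation: [-0.015, 1.562, 0.007]
ft_force: [0.5, 0.7, -0.3]
width: 43.7
```

```bash
cat > look.py <<'E'
# detect spigot tops (beech light disc next to brown body) by printing brown blobs; save crop
from h import *
import sys
d=cam("top"); x0,y0,x1,y1=map(int,sys.argv[2:6]); s=float(sys.argv[6])
cv2.imwrite(f"pics/{sys.argv[1]}.png",cv2.resize(d["pixels"][y0:y1,x0:x1],None,fx=s,fy=s,interpolation=cv2.INTER_CUBIC))
E
python3 look.py a1 70 120 425 260 2.2; python3 s.py
```

```text
9.8 [430.6 287.9 202.2] 43.663066510332534 [-0.9  0.6  1.4]
[[ 0.009 -0.014  1.   ]
 [-0.005  1.     0.014]
 [-1.    -0.005  0.008]]
```

View pics/a1.png

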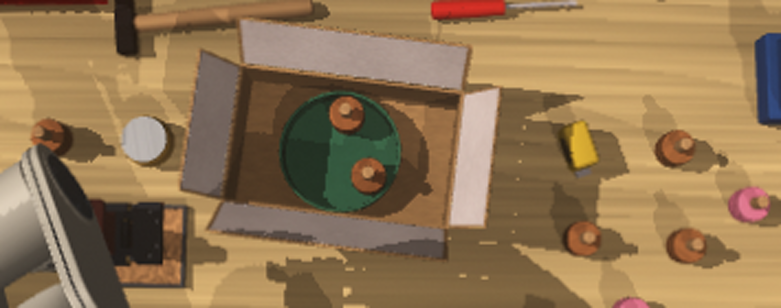

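The glue is out of the tub and the feet look unmoved. Next is the near-left foot (L2).

carry_out(
  commands=[
    [0,0.02,0.002,0,0,0],
    [0,0.035,0.003,0,0,0],
    [0,0.035,0.003,0,0,0],
    [0.01,0.018,0.002,0,0.5,0],
    [0.02,0.005,0,0,0,0],
    [0.02,0,0,0,0,0],
    [0.01,0,0,0,0,0],
    [0,0,0,0,0,0],
  ],
)

```text
t: 10.8
ee_pos: [435.1, 406.4, 128.9]
orientation: [-0.021, 1.581, 0.001]
ft_force: [0.6, 0.3, -0.2]
width: 43.9
```

```bash
python3 look.py a2 70 165 165 260 4; python3 s.py
```

```text
10.85 [435.3 406.5 129.4] 43.63606745240817 [0.4 0.2 0.4]
[[-0.009 -0.014  1.   ]
 [-0.012  1.     0.014]
 [-1.    -0.012 -0.01 ]]
```

View pics/a2.png

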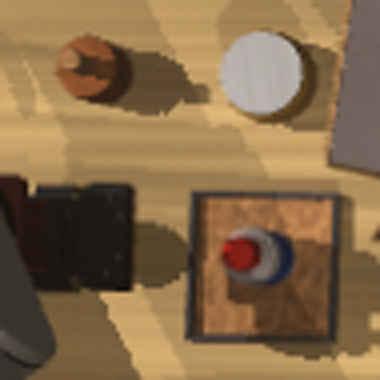

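The glue stands upright near the tray's centre, with its cap at (241,252) in the crop.

carry_out(
  commands=[
    [0.01,0.004,0.004,0,-0.6,0],
    [0.02,0.001,0.001,0,0,0],
    [0.02,0,0,0,0,0],
    [0.012,0,0,0,0,0],
    [0.004,0,0,0,0,0],
    [0,0,0,0,0,0],
  ],
)

```text
t: 11.6
ee_pos: [441.8, 411.6, 60.1]
orientation: [-0.019, 1.567, 0.002]
ft_force: [0.3, -0.0, -0.0]
width: 43.9
```

carry_out(
  commands=[
    [0.006,0,0,0,0,0],
    [0.003,0,0,0,0,0],
    [0,0,0,0,0,0],
    [0,0,0,0,0,0],
  ],
)

```text
t: 12.1
ee_pos: [442.6, 412.2, 51.9]
orientation: [-0.017, 1.565, 0.004]
ft_force: [-0.3, -0.8, -0.2]
width: 43.7
```

carry_out(
  commands=[
    [0,0,0,0,0,0],
    [0,0,0,0,0,0],
    [0,0,0,0,0,0],
    [0,0,0,0,0,0],
    [0,0,0,0,0,0],
  ],
  grip=1.0,
)

```text
t: 12.72
ee_pos: [442.7, 412.3, 52.2]
orientation: [-0.017, 1.564, 0.004]
ft_force: [-0.5, 0.2, 0.0]
width: 15.4
```

carry_out(
  commands=[
    [-0.02,0,0,0,0,0],
    [-0.04,0,0,0,0,0],
    [-0.04,0,0,0,0,0],
    [-0.04,0,0,0,0,0],
    [-0.03,0,0,0,0,0],
    [-0.015,0,0,0,0,0],
    [-0.005,0,0,0,0,0],
  ],
)

```text
t: 13.6
ee_pos: [441.1, 413.6, 254.4]
orientation: [-0.016, 1.563, 0.005]
ft_force: [-0.4, -0.5, -1.0]
width: 15.5
```

carry_out(
  commands=[
    [-0.005,-0.02,0.004,0,0,0],
    [-0.005,-0.045,0.007,0,0,0],
    [0,-0.05,0.009,0,0,0],
    [0,-0.05,0.009,0,0,0],
    [0,-0.05,0.009,0,0,0],
    [0,-0.05,0.009,0,0,0],
    [0,-0.045,0.008,0,0,0],
    [0,-0.03,0.004,0,0,0],
  ],
)

```text
t: 14.6
ee_pos: [500.2, 56.4, 260.4]
orientation: [-0.024, 1.577, 0.001]
ft_force: [0.4, 0.5, -0.9]
width: 15.5
```

carry_out(
  commands=[
    [0,-0.01,0.003,0,0,0],
    [0,-0.002,0.001,0,0,0],
    [0,0,0,3.5,0,0],
    [0,0,0,3.5,0,0],
    [0,0,0,0,0,0],
  ],
)

```text
t: 15.22
ee_pos: [501.7, 43.2, 257.7]
orientation: [0.075, 1.581, -0.099]
ft_force: [0.2, 0.6, -0.8]
width: 15.6
```

```bash
cat > g.py <<'E'
# where the TCP should go (world mm): prints remaining shift in tool axes
from h import *
import sys
t=np.array([float(a) for a in sys.argv[1:4]]); o,p,R=st()
print(o["t"],p.round(1),"w",round(o["width"],1),"tool shift mm",(R.T@(t-p)).round(1),"tilt deg",np.degrees(np.arccos(-R[2,0])).round(2),"yaw",np.degrees(np.arctan2(R[1,1],R[0,1])).round(1))
E
python3 g.py 505 38.7 65
```

```text
15.225 [501.7  43.2 257.7] w 15.6 tool shift mm [192.7  -1.1   5.9] tilt deg 1.12 yaw 83.6
```

carry_out(
  commands=[
    [0.01,-0.004,0.003,0,-1,0],
    [0.03,0,0,0,0,0],
    [0.035,0,0,0,0,0],
    [0.03,0,0,0,0,0],
    [0.02,0,0,0,0,0],
    [0.01,0,0,0,0,0],
    [0,0,0,0,0,0],
    [0,0,0,0,0,0],
  ],
)

```text
t: 16.23
ee_pos: [505.6, 41.5, 119.8]
orientation: [0.062, 1.562, -0.086]
ft_force: [0.1, -0.0, -1.2]
width: 15.3
```

```bash
python3 g.py 505 38.7 65
```

```text
16.225 [505.6  41.5 119.8] w 15.3 tool shift mm [54.8 -2.1 -0.8] tilt deg 0.97 yaw 84.6
```

carry_out(
  commands=[
    [0.008,-0.002,-0.001,0,0.5,0],
    [0.012,0,0,0,0,0],
    [0.012,0,0,0,0,0],
    [0.008,0,0,0,0,0],
    [0.003,0,0,0,0,0],
    [0,0,0,0,0,0],
  ],
)

```text
t: 16.98
ee_pos: [505.2, 38.8, 74.8]
orientation: [0.063, 1.569, -0.085]
ft_force: [0.2, -0.8, 0.1]
width: 15.6
```

```bash
python3 g.py 505 38.7 60.2; python3 s.py
```

```text
16.975 [505.2  38.8  74.8] w 15.6 tool shift mm [14.6  0.1 -0.2] tilt deg 0.83 yaw 84.6
16.975 [505.2  38.8  74.8] 15.588816454802094 [ 0.2 -0.8  0.1]
[[-0.     0.094  0.996]
 [-0.014  0.995 -0.094]
 [-1.    -0.014  0.001]]
```

carry_out(
  commands=[
    [0.005,0,0,0,0,0],
    [0.005,0,0,0,0,0],
    [0.002,0,0,0,0,0],
    [0,0,0,0,0,0],
    [0,0,0,0,0,0],
  ],
)

```text
t: 17.6
ee_pos: [505.7, 38.7, 62.5]
orientation: [0.063, 1.568, -0.085]
ft_force: [0.5, -0.1, -0.7]
width: 15.3
```

carry_out(
  commands=[
    [0.002,0,0,0,0,0],
    [0,0,0,0,0,0],
  ],
)

```text
t: 17.85
ee_pos: [505.8, 38.7, 60.6]
orientation: [0.063, 1.568, -0.085]
ft_force: [-1.1, -0.6, -0.7]
width: 15.4
```

carry_out(
  commands=[
    [0,0,0,0,0,0],
    [0,0,0,0,0,0],
    [0,0,0,0,0,0],
    [-0.02,0,0,0,0,0],
    [-0.04,0,0,0,0,0],
    [-0.05,0,0,0,0,0],
    [-0.04,0,0,0,0,0],
    [-0.02,0,0,-6,0,0],
  ],
  grip=0.6,
)

```text
t: 18.85
ee_pos: [504.6, 41.1, 234.4]
orientation: [-0.021, 1.573, -0.001]
ft_force: [-0.0, -1.1, -0.1]
width: 35.1
```

carry_out(
  commands=[
    [0,0.025,0.004,0,0,0],
    [0,0.045,0.008,0,0,0],
    [0,0.055,0.01,0,0,0],
    [0,0.055,0.01,0,0,0],
    [0,0.055,0.01,0,0,0],
    [0,0.05,0.009,0,0,0],
    [0,0.04,0.008,0,0,0],
    [0,0.02,0.004,0,0,0],
  ],
)

```text
t: 19.85
ee_pos: [566.0, 396.4, 232.9]
orientation: [-0.019, 1.566, -0.003]
ft_force: [0.2, -0.8, 0.4]
width: 35.2
```

carry_out(
  commands=[
    [0.02,0.01,0.002,0,0,0],
    [0.03,0,0,0,0,0],
    [0.03,0,0,0,0,0],
    [0.02,0,0,0,0,0],
    [0,0,0,0,0,0],
  ],
  grip=0.5,
)

```text
t: 20.48
ee_pos: [566.6, 404.0, 124.4]
orientation: [-0.022, 1.57, -0.005]
ft_force: [-0.1, -0.1, 0.4]
width: 43.8
```

```bash
python3 g.py 571.7 418 50;  python3 look.py a3 60 120 425 260 2.15
```

```text
20.475 [566.6 404.  124.4] w 43.8 tool shift mm [74.2 15.2  5.2] tilt deg 0.97 yaw 90.6
```

View pics/a3.png

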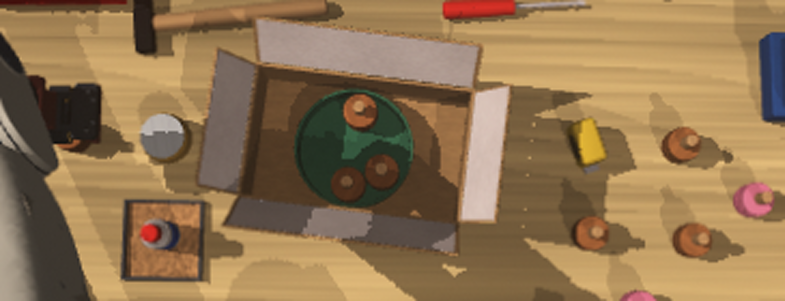

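The placed foot stands at (347,183) in the crop, and the right-hand feet are unmoved. I'm continuing to L1.

carry_out(
  commands=[
    [0.005,0.008,0.003,0,0,0],
    [0.005,0.005,0.002,0,0,0],
    [0.02,0,0,0,0,0],
    [0.02,0,0,0,0,0],
    [0.008,0,0,0,0,0],
    [0.003,0,0,0,0,0],
    [0,0,0,0,0,0],
  ],
)

```text
t: 21.4
ee_pos: [573.9, 418.1, 62.2]
orientation: [-0.019, 1.566, -0.003]
ft_force: [-0.3, 0.2, -0.1]
width: 44.0
```

carry_out(
  commands=[
    [0.006,0,-0.002,0,0,0],
    [0.004,0,0,0,0,0],
    [0,0,0,0,0,0],
  ],
)

```text
t: 21.78
ee_pos: [572.4, 418.3, 52.7]
orientation: [-0.019, 1.564, -0.002]
ft_force: [-0.3, 0.5, 0.2]
width: 43.7
```

carry_out(
  commands=[
    [0,0,0,0,0,0],
    [0,0,0,0,0,0],
    [0,0,0,0,0,0],
    [0,0,0,0,0,0],
    [0,0,0,0,0,0],
  ],
  grip=1.0,
)

```text
t: 22.4
ee_pos: [572.7, 418.6, 53.4]
orientation: [-0.018, 1.563, -0.001]
ft_force: [0.2, -0.2, -1.0]
width: 15.2
```

carry_out(
  commands=[
    [-0.02,0,0,0,0,0],
    [-0.04,0,0,0,0,0],
    [-0.04,0,0,0,0,0],
    [-0.04,0,0,0,0,0],
    [-0.03,0,0,0,0,0],
    [-0.02,0,0,0,0,0],
    [-0.01,0,0,0,0,0],
  ],
)

```text
t: 23.28
ee_pos: [571.1, 421.2, 267.6]
orientation: [-0.016, 1.56, 0.001]
ft_force: [0.3, 0.6, -1.0]
width: 15.1
```

carry_out(
  commands=[
    [0,-0.02,0.001,0,0,0],
    [0,-0.045,0.002,0,0,0],
    [0,-0.05,0.002,0,0,0],
    [0,-0.05,0.002,0,0,0],
    [0,-0.05,0.002,0,0,0],
    [0,-0.05,0.002,0,0,0],
    [0,-0.035,0.002,0,0,0],
    [0,-0.02,0.001,0,0,0],
  ],
)

```text
t: 24.28
ee_pos: [582.4, 83.2, 265.1]
orientation: [-0.021, 1.571, -0.003]
ft_force: [0.3, 0.4, 0.0]
width: 15.3
```

carry_out(
  commands=[
    [0,-0.008,0,0,0,0],
    [0,0,0,3,0,0],
    [0,0,0,3,0,0],
    [0,0,0,0,0,0],
  ],
)

```text
t: 24.78
ee_pos: [579.1, 71.4, 262.3]
orientation: [0.065, 1.575, -0.091]
ft_force: [0.2, 0.1, -0.7]
width: 15.5
```

```bash
python3 g.py 586 68.3 110
```

```text
24.775 [579.1  71.4 262.3] w 15.5 tool shift mm [1.523e+02 1.000e-01 7.800e+00] tilt deg 0.99 yaw 84.3
```

carry_out(
  commands=[
    [0.01,0,0.005,0,0,0.8],
    [0.03,-0.002,0.003,0,0,0],
    [0.035,0,0,0,0,0],
    [0.03,0,0,0,0,0],
    [0.02,0,0,0,0,0],
    [0.01,0,0,0,0,0],
    [0,0,0,0,0,0],
  ],
)

```text
t: 25.65
ee_pos: [586.4, 68.7, 119.3]
orientation: [0.073, 1.576, -0.072]
ft_force: [0.8, -0.0, -0.5]
width: 15.6
```

```bash
python3 g.py 586 68.3 62.5
```

```text
25.65 [586.4  68.7 119.3] w 15.6 tool shift mm [56.8 -0.4  0. ] tilt deg 0.36 yaw 84.7
```

carry_out(
  commands=[
    [0.012,0,0,0,0,0],
    [0.014,0,0,0,0,0],
    [0.012,0,0,0,0,0],
    [0.007,0,0,0,0,0],
    [0.003,0,0,0,0,0],
    [0,0,0,0,0,0],
  ],
)

```text
t: 26.4
ee_pos: [587.4, 68.9, 69.5]
orientation: [0.073, 1.573, -0.071]
ft_force: [-0.6, 0.3, -0.9]
width: 15.3
```

```bash
python3 g.py 586 68.3 62.5
```

```text
26.4 [587.4  68.9  69.5] w 15.3 tool shift mm [ 7.  -0.8 -1.3] tilt deg 0.2 yaw 84.7
```

carry_out(
  commands=[
    [0.005,-0.001,-0.001,0,0,0],
    [0.002,0,0,0,0,0],
    [0.001,0,0,0,0,0],
    [0,0,0,0,0,0],
  ],
)

```text
t: 26.9
ee_pos: [586.8, 68.0, 61.8]
orientation: [0.073, 1.571, -0.071]
ft_force: [-0.0, 0.2, -0.5]
width: 15.5
```

carry_out(
  commands=[
    [0,0,0,0,0,0],
    [0,0,0,0,0,0],
    [0,0,0,0,0,0],
    [-0.02,0,0,0,0,0],
    [-0.04,0,0,0,0,0],
    [-0.05,0,0,0,0,0],
    [-0.04,0,0,0,0,0],
    [-0.02,0,0,-6,0,0],
  ],
  grip=0.6,
)

```text
t: 27.9
ee_pos: [586.9, 67.8, 241.6]
orientation: [-0.011, 1.572, 0.013]
ft_force: [0.0, 0.4, -0.6]
width: 35.0
```

carry_out(
  commands=[
    [0,-0.025,-0.01,0,0,0],
    [0,-0.045,-0.019,0,0,0],
    [0,-0.052,-0.022,0,0,0],
    [0,-0.052,-0.022,0,0,0],
    [0,-0.052,-0.022,0,0,0],
    [0,-0.045,-0.019,0,0,0],
    [0,-0.03,-0.012,0,0,0],
    [0,-0.015,-0.005,0,0,0],
  ],
)

```text
t: 28.9
ee_pos: [461.1, -258.8, 255.9]
orientation: [-0.018, 1.551, 0.014]
ft_force: [0.4, 1.2, 1.3]
width: 34.8
```

carry_out(
  commands=[
    [0.01,0,0,0,0,0],
    [0.03,0,0,0,0,0],
    [0.03,0,0,0,0,0],
    [0.02,0,0,0,0,0],
    [0,0,0,0,0,0],
  ],
  grip=0.5,
)

```text
t: 29.52
ee_pos: [464.9, -254.7, 163.6]
orientation: [-0.019, 1.549, 0.016]
ft_force: [0.3, 0.3, 0.2]
width: 44.0
```

```bash
python3 g.py 440.8 -288.3 50;  python3 look.py a4 60 120 425 260 2.15
```

```text
29.525 [ 464.9 -254.7  163.6] w 44.0 tool shift mm [113.1 -32.9 -27.2] tilt deg 1.23 yaw 91.3
```

View pics/a4.png

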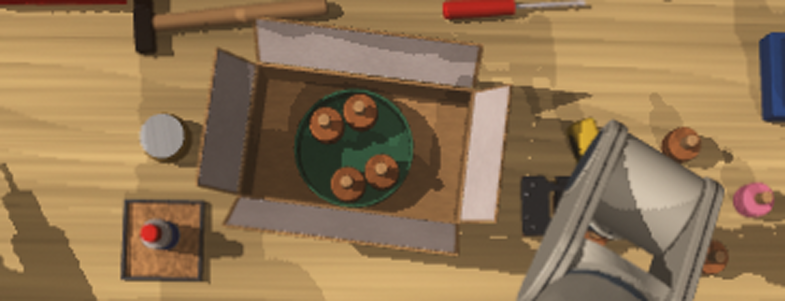

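Four feet now stand in the tub. R3 appears to have been knocked, to about (715,257) in the crop, so I'll re-measure it later. R2 is next.

carry_out(
  commands=[
    [0.005,-0.013,-0.01,0,1,0],
    [0.02,-0.015,-0.01,0,0,0],
    [0.02,-0.005,-0.004,0,0,0],
    [0.015,0,0,0,0,0],
    [0.008,0,0,0,0,0],
    [0,0,0,0,0,0],
  ],
)

```text
t: 30.32
ee_pos: [444.2, -292.7, 98.0]
orientation: [-0.025, 1.562, 0.013]
ft_force: [1.3, 0.6, 0.3]
width: 44.2
```

```bash
python3 g.py 440.8 -288.3 51
```

```text
30.325 [ 444.2 -292.7   98. ] w 44.2 tool shift mm [47.   4.8 -3.7] tilt deg 0.67 yaw 91.4
```

carry_out(
  commands=[
    [0.003,0.003,-0.003,0,0,0],
    [0.014,0.001,0,0,0,0],
    [0.014,0,0,0,0,0],
    [0.008,0,0,0,0,0],
    [0.003,0,0,0,0,0],
    [0,0,0,0,0,0],
  ],
)

```text
t: 31.08
ee_pos: [442.1, -288.7, 53.7]
orientation: [-0.026, 1.561, 0.013]
ft_force: [0.0, -0.3, -0.5]
width: 44.1
```

```bash
python3 g.py 440.8 -288.3 51
```

```text
31.075 [ 442.1 -288.7   53.7] w 44.1 tool shift mm [ 2.7  0.4 -1.3] tilt deg 0.73 yaw 91.4
```

carry_out(
  commands=[
    [0.001,0,-0.001,0,0,0],
    [0,0,0,0,0,0],
    [0,0,0,0,0,0],
    [0,0,0,0,0,0],
    [0,0,0,0,0,0],
  ],
  grip=1.0,
)

```text
t: 31.7
ee_pos: [441.5, -289.1, 53.5]
orientation: [-0.027, 1.559, 0.013]
ft_force: [0.2, 0.6, -1.5]
width: 15.3
```

carry_out(
  commands=[
    [-0.02,0,0,0,0,0],
    [-0.04,0,0,0,0,0],
    [-0.04,0,0,0,0,0],
    [-0.04,0,0,0,0,0],
    [-0.03,0,0,0,0,0],
    [-0.02,0,0,0,0,0],
    [-0.01,0,0,0,0,0],
  ],
)

```text
t: 32.58
ee_pos: [438.0, -286.4, 258.4]
orientation: [-0.025, 1.563, 0.014]
ft_force: [-0.3, -0.1, -1.1]
width: 15.5
```

carry_out(
  commands=[
    [0,0.02,0.005,0,0,0],
    [0,0.045,0.012,0,0,0],
    [0,0.052,0.014,0,0,0],
    [0,0.052,0.014,0,0,0],
    [0,0.052,0.014,0,0,0],
    [0,0.05,0.014,0,0,0],
    [0,0.035,0.012,0,0,0],
    [0,0.02,0.006,0,0,0],
  ],
)

```text
t: 33.58
ee_pos: [521.4, 50.2, 253.1]
orientation: [-0.022, 1.567, 0.011]
ft_force: [-0.4, 0.5, -0.2]
width: 15.7
```

carry_out(
  commands=[
    [0,0.01,0.002,0,0,0],
    [0,0,0,3.5,0,0],
    [0,0,0,3.5,0,0],
    [0,0,0,0,0,0],
  ],
)

```text
t: 34.08
ee_pos: [521.7, 61.1, 250.8]
orientation: [0.074, 1.57, -0.087]
ft_force: [-0.4, -0.5, -1.8]
width: 15.1
```

```bash
python3 g.py 536.5 77 62.5
```

```text
34.075 [521.7  61.1 250.8] w 15.1 tool shift mm [188.1  18.9  13.1] tilt deg 0.46 yaw 84.1
```

carry_out(
  commands=[
    [0.01,0.01,0.007,0,0,0],
    [0.03,0.006,0.004,0,0,0],
    [0.035,0.002,0.001,0,0,0],
    [0.03,0,0,0,0,0],
    [0.02,0,0,0,0,0],
    [0.01,0,0,0,0,0],
    [0,0,0,0,0,0],
  ],
)

```text
t: 34.95
ee_pos: [538.0, 78.2, 108.2]
orientation: [0.071, 1.57, -0.083]
ft_force: [0.9, 0.1, -0.3]
width: 15.2
```

```bash
python3 g.py 536.5 77 62.5
```

```text
34.95 [538.   78.2 108.2] w 15.2 tool shift mm [45.7 -1.  -1.3] tilt deg 0.44 yaw 84.4
```

carry_out(
  commands=[
    [0.003,-0.001,-0.001,0,0,0],
    [0.012,0,0,0,0,0],
    [0.012,0,0,0,0,0],
    [0.008,0,0,0,0,0],
    [0.003,0,0,0,0,0],
    [0,0,0,0,0,0],
  ],
)

```text
t: 35.7
ee_pos: [538.4, 77.1, 69.2]
orientation: [0.071, 1.566, -0.083]
ft_force: [-0.5, -0.4, -1.5]
width: 15.4
```

```bash
python3 g.py 536.5 77 62
```

```text
35.7 [538.4  77.1  69.2] w 15.4 tool shift mm [ 7.2 -0.3 -1.9] tilt deg 0.44 yaw 84.4
```

carry_out(
  commands=[
    [0.003,0,-0.001,0,0,0],
    [0.003,0,0,0,0,0],
    [0.001,0,0,0,0,0],
    [0,0,0,0,0,0],
  ],
)

```text
t: 36.2
ee_pos: [537.7, 77.3, 62.3]
orientation: [0.071, 1.565, -0.082]
ft_force: [-0.9, -0.1, -1.2]
width: 15.2
```

carry_out(
  commands=[
    [0,0,0,0,0,0],
    [0,0,0,0,0,0],
    [0,0,0,0,0,0],
    [-0.02,0,0,0,0,0],
    [-0.04,0,0,0,0,0],
    [-0.05,0,0,0,0,0],
    [-0.04,0,0,0,0,0],
    [-0.02,0,0,-6,0,0],
  ],
  grip=0.6,
)

```text
t: 37.2
ee_pos: [536.2, 78.4, 236.2]
orientation: [-0.013, 1.57, 0.001]
ft_force: [0.3, -0.1, 0.5]
width: 35.4
```

```bash
python3 look.py a5 180 140 440 270 3; python3 g.py 562.2 -416.6 160
```

```text
37.25 [537.3  78.5 238.2] w 35.1 tool shift mm [  81.8 -494.8   17.8] tilt deg 0.45 yaw 90.8
```

View pics/a5.png

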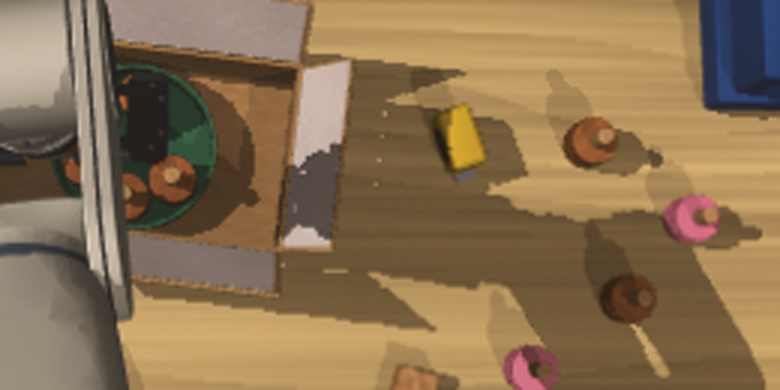

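The two remaining brown feet show spigots at (605,133) and (643,297). R3 has moved and is in shadow, but it is brown; the pink ones are at (692,218) and (530,368).

```bash
python3 - <<'E'
from h import *
import pickle
d=pickle.load(open("d0.pkl","rb"))["top"]
print(px2w(d,(np.array([(605,133),(643,297)],float)+.5)/3-.5+[180,140],80).round(1))
E
```

```text
[[ 564.7 -417.1   80. ]
 [ 409.7 -450.4   80. ]]
```

carry_out(
  commands=[
    [0,-0.025,0.001,0,0,0],
    [0,-0.05,0.002,0,0,0],
    [0,-0.055,0.002,0,0,0],
    [0,-0.055,0.002,0,0,0],
    [0,-0.055,0.002,0,0,0],
    [0,-0.055,0.002,0,0,0],
    [0,-0.055,0.002,0,0,0],
    [0,-0.05,0.002,0,0,0],
  ],
  grip=0.5,
)

```text
t: 38.25
ee_pos: [556.2, -329.5, 237.0]
orientation: [-0.01, 1.568, 0.003]
ft_force: [0.7, -0.9, 0.1]
width: 44.0
```

carry_out(
  commands=[
    [0,-0.035,0.002,0,0,0],
    [0.01,-0.025,0.002,0,0,0],
    [0.02,-0.012,0.001,0,0,0],
    [0.03,-0.003,0,0,0,0],
    [0.03,0,0,0,0,0],
    [0.02,0,0,0,0,0],
    [0.005,0,0,0,0,0],
    [0,0,0,0,0,0],
  ],
)

```text
t: 39.25
ee_pos: [559.5, -405.9, 109.1]
orientation: [-0.001, 1.574, 0.002]
ft_force: [0.5, -0.5, 0.3]
width: 43.6
```

```bash
python3 g.py 563.5 -417 51
```

```text
39.25 [ 559.5 -405.9  109.1] w 43.6 tool shift mm [ 58.1 -11.1   4.1] tilt deg 0.21 yaw 90.1
```

carry_out(
  commands=[
    [0.003,-0.007,0.002,0,0,0],
    [0.01,-0.003,0.002,0,0,0],
    [0.015,-0.001,0,0,0,0],
    [0.014,0,0,0,0,0],
    [0.008,0,0,0,0,0],
    [0.003,0,0,0,0,0],
    [0,0,0,0,0,0],
  ],
)

```text
t: 40.12
ee_pos: [564.9, -418.5, 54.4]
orientation: [-0.002, 1.572, 0.001]
ft_force: [-0.9, -0.5, 0.6]
width: 43.9
```

```bash
python3 g.py 563.5 -417 51
```

```text
40.125 [ 564.9 -418.5   54.4] w 43.9 tool shift mm [ 3.4  1.5 -1.4] tilt deg 0.07 yaw 90.1
```

carry_out(
  commands=[
    [0.002,0.001,-0.001,0,0,0],
    [0,0,0,0,0,0],
    [0,0,0,0,0,0],
    [0,0,0,0,0,0],
    [0,0,0,0,0,0],
  ],
  grip=1.0,
)

```text
t: 40.75
ee_pos: [564.4, -417.8, 53.6]
orientation: [-0.003, 1.57, -0.0]
ft_force: [0.6, -1.2, -0.5]
width: 15.3
```

carry_out(
  commands=[
    [-0.02,0,0,0,0,0],
    [-0.04,0,0,0,0,0],
    [-0.04,0,0,0,0,0],
    [-0.04,0,0,0,0,0],
    [-0.03,0,0,0,0,0],
    [-0.02,0,0,0,0,0],
    [-0.01,0,0,0,0,0],
  ],
)

```text
t: 41.62
ee_pos: [564.5, -417.5, 268.3]
orientation: [-0.006, 1.566, -0.002]
ft_force: [-0.6, -0.1, -0.7]
width: 15.6
```

carry_out(
  commands=[
    [0,0.02,0,0,0,0],
    [0,0.045,0,0,0,0],
    [0,0.055,0,0,0,0],
    [0,0.055,0,0,0,0],
    [0,0.055,0,0,0,0],
    [0,0.055,0,0,0,0],
    [0,0.055,0,0,0,0],
    [0,0.04,0,0,0,0],
  ],
)

```text
t: 42.62
ee_pos: [556.3, -19.8, 260.6]
orientation: [0.001, 1.577, -0.001]
ft_force: [0.5, 0.1, -1.0]
width: 15.1
```

carry_out(
  commands=[
    [0,0,0.008,0,0,0],
    [0,0,0.003,3,0,0],
    [0,0,0,3,0,0],
    [0,0,0,0,0,0],
  ],
)

```text
t: 43.12
ee_pos: [564.1, -15.8, 257.3]
orientation: [0.08, 1.581, -0.081]
ft_force: [0.2, 0.8, -0.0]
width: 15.2
```

```bash
python3 g.py 571 -17 62.5
```

```text
43.125 [564.1 -15.8 257.3] w 15.2 tool shift mm [194.7  -0.2   9.3] tilt deg 0.7 yaw 84.1
```

carry_out(
  commands=[
    [0.01,0,0.005,0,-0.6,0],
    [0.03,0,0.002,0,0,0],
    [0.035,0,0,0,0,0],
    [0.035,0,0,0,0,0],
    [0.02,0,0,0,0,0],
    [0.01,0,0,0,0,0],
    [0,0,0,0,0,0],
  ],
)

```text
t: 44.0
ee_pos: [570.7, -19.0, 109.2]
orientation: [0.077, 1.57, -0.08]
ft_force: [-0.1, 0.4, -0.8]
width: 15.6
```

```bash
python3 g.py 571 -17 62.5
```

```text
44.0 [570.7 -19.  109.2] w 15.6 tool shift mm [46.7  2.1  0.2] tilt deg 0.11 yaw 84.3
```

carry_out(
  commands=[
    [0.003,0.002,0,0,0,0],
    [0.012,0,0,0,0,0],
    [0.012,0,0,0,0,0],
    [0.008,0,0,0,0,0],
    [0.003,0,0,0,0,0],
    [0,0,0,0,0,0],
  ],
)

```text
t: 44.75
ee_pos: [572.3, -16.7, 70.4]
orientation: [0.077, 1.567, -0.079]
ft_force: [0.3, 0.6, -0.8]
width: 15.7
```

```bash
python3 g.py 571 -17 62.5
```

```text
44.75 [572.3 -16.7  70.4] w 15.7 tool shift mm [ 7.9 -0.4 -1.3] tilt deg 0.15 yaw 84.3
```

carry_out(
  commands=[
    [0.004,0,-0.001,0,0,0],
    [0.003,0,0,0,0,0],
    [0.001,0,0,0,0,0],
    [0,0,0,0,0,0],
  ],
)

```text
t: 45.25
ee_pos: [571.7, -16.7, 62.4]
orientation: [0.077, 1.566, -0.079]
ft_force: [0.2, 0.0, -0.3]
width: 15.1
```

carry_out(
  commands=[
    [0,0,0,0,0,0],
    [0,0,0,0,0,0],
    [0,0,0,0,0,0],
    [-0.02,0,0,0,0,0],
    [-0.04,0,0,0,0,0],
    [-0.05,0,0,0,0,0],
    [-0.04,0,0,0,0,0],
    [-0.02,0,0,-6,0,0],
  ],
  grip=0.6,
)

```text
t: 46.25
ee_pos: [570.3, -16.7, 236.2]
orientation: [-0.007, 1.57, 0.004]
ft_force: [-0.3, -0.1, -0.5]
width: 35.1
```

carry_out(
  commands=[
    [0,-0.025,-0.01,0,0,0],
    [0,-0.045,-0.018,0,0,0],
    [0,-0.055,-0.022,0,0,0],
    [0,-0.055,-0.022,0,0,0],
    [0,-0.055,-0.022,0,0,0],
    [0,-0.055,-0.022,0,0,0],
    [0,-0.05,-0.019,0,0,0],
    [0,-0.04,-0.012,0,0,0],
  ],
)

```text
t: 47.25
ee_pos: [425.9, -407.6, 241.1]
orientation: [-0.015, 1.561, 0.008]
ft_force: [0.2, 0.7, -0.4]
width: 35.2
```

carry_out(
  commands=[
    [0.01,-0.02,-0.007,0,0,0],
    [0.02,-0.012,-0.005,0,0,0],
    [0.03,-0.004,-0.002,0,0,0],
    [0.03,0,0,0,0,0],
    [0.02,0,0,0,0,0],
    [0.005,0,0,0,0,0],
    [0,0,0,0,0,0],
  ],
  grip=0.5,
)

```text
t: 48.12
ee_pos: [412.0, -441.2, 115.7]
orientation: [-0.011, 1.565, 0.014]
ft_force: [-0.5, -0.4, -0.3]
width: 43.8
```

```bash
python3 g.py 409.7 -450.4 51; python3 look.py a6 140 120 420 270 2.8
```

```text
48.125 [ 412.  -441.2  115.7] w 43.8 tool shift mm [64.6 -9.3 -2.8] tilt deg 0.37 yaw 90.9
```

View pics/a6.png

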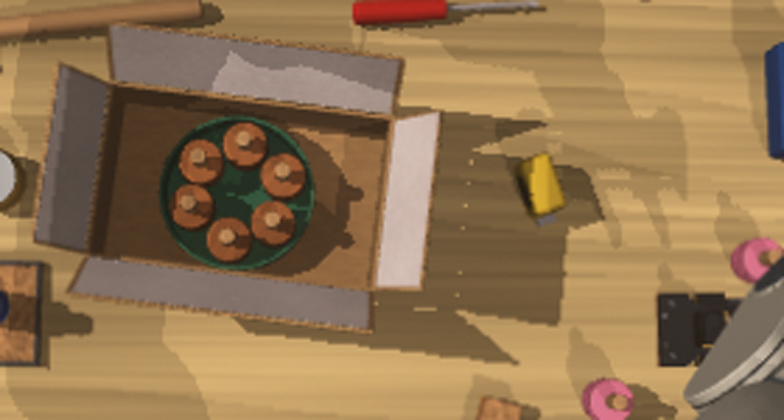

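All six outer places are filled in a clean ring, so I'll compute the centre of the hole from the spigots.

```bash
python3 - <<'E'
from h import *
import pickle
d=pickle.load(open("d0.pkl","rb"))["top"]
P=px2w(d,(np.array([(200,158),(245,138),(283,173),(273,221),(229,238),(190,202)],float)+.5)/2.8-.5+[140,120],88)[:,:2]
print(P.round(1).tolist(),P.mean(0).round(1),np.linalg.norm(P-[553,30],axis=1).round(1))
E
```

```text
[[581.4, 64.7], [602.0, 20.2], [567.1, -18.0], [519.1, -8.6], [501.8, 34.7], [537.3, 73.9]] [551.4  27.8] [44.9 49.9 50.  51.4 51.4 46.6]
```

carry_out(
  commands=[
    [0.003,-0.006,-0.002,0,0,0],
    [0.012,-0.003,-0.001,0,0,0],
    [0.016,0,0,0,0,0],
    [0.015,0,0,0,0,0],
    [0.01,0,0,0,0,0],
    [0.004,0,0,0,0,0],
    [0,0,0,0,0,0],
  ],
)

```text
t: 49.05
ee_pos: [410.0, -451.5, 52.8]
orientation: [-0.012, 1.563, 0.012]
ft_force: [-0.3, -1.4, 0.0]
width: 43.7
```

carry_out(
  commands=[
    [0.001,0.001,0,0,0,0],
    [0,0,0,0,0,0],
    [0,0,0,0,0,0],
    [0,0,0,0,0,0],
    [0,0,0,0,0,0],
  ],
  grip=1.0,
)

```text
t: 49.68
ee_pos: [410.7, -451.0, 53.1]
orientation: [-0.014, 1.561, 0.011]
ft_force: [0.1, -0.1, -0.6]
width: 15.6
```

carry_out(
  commands=[
    [-0.02,0,0,0,0,0],
    [-0.04,0,0,0,0,0],
    [-0.04,0,0,0,0,0],
    [-0.04,0,0,0,0,0],
    [-0.03,0,0,0,0,0],
    [-0.02,0,0,0,0,0],
    [-0.01,0,0,0,0,0],
  ],
)

```text
t: 50.55
ee_pos: [408.4, -450.5, 267.1]
orientation: [-0.016, 1.559, 0.009]
ft_force: [0.7, -0.6, -0.8]
width: 15.1
```

```bash
python3 look.py a7 190 150 260 225 8; python3 g.py 553 30 62
```

```text
50.6 [ 408.8 -450.9  268.1] w 15.5 tool shift mm [205.1 479.8 149.1] tilt deg 0.81 yaw 90.9
```

View pics/a7.png

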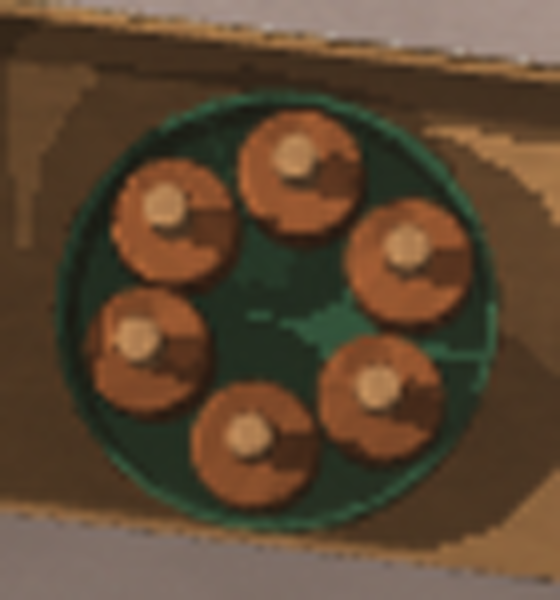

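```bash
python3 - <<'E'
from h import *
import pickle
d=pickle.load(open("d0.pkl","rb"))["top"]
P=px2w(d,(np.array([(165,204),(294,155),(408,244),(379,386),(249,435),(137,339)],float)+.5)/8-.5+[190,150],88)[:,:2]
from scipy.optimize import minimize
c=P.mean(0); r=minimize(lambda c:-np.linalg.norm(P-c,axis=1).min(),c,method="Nelder-Mead").x
print(P.round(1).tolist(),c.round(1),r.round(1),np.linalg.norm(P-r,axis=1).round(1),np.linalg.norm(P-[553,30],axis=1).round(1))
E
```

```text
[[584.4, 67.3], [602.0, 22.7], [571.0, -17.4], [521.3, -7.9], [503.9, 36.9], [537.0, 76.2]] [553.2  29.6] [553.4  29.3] [49.1 49.1 49.9 49.1 50.1 49.7] [48.8 49.6 50.7 49.4 49.6 48.9]
```

carry_out(
  commands=[
    [0,0.02,0.006,0,0.6,0],
    [0,0.045,0.014,0,0,0],
    [0,0.055,0.017,0,0,0],
    [0,0.055,0.017,0,0,0],
    [0,0.055,0.017,0,0,0],
    [0,0.055,0.017,0,0,0],
    [0,0.055,0.017,0,0,0],
    [0,0.05,0.016,0,0,0],
  ],
)

```text
t: 51.6
ee_pos: [521.7, -41.9, 260.1]
orientation: [-0.009, 1.581, 0.008]
ft_force: [0.6, -0.2, -0.6]
width: 15.4
```

carry_out(
  commands=[
    [0,0.032,0.013,0,0,0],
    [0,0.02,0.008,0,0,0],
    [0,0.008,0.004,0,-0.6,0],
    [0,0,0,3.5,0,0],
    [0,0,0,3.5,0,0],
    [0,0,0,0,0,0],
  ],
)

```text
t: 52.35
ee_pos: [540.9, 27.5, 254.6]
orientation: [0.082, 1.579, -0.085]
ft_force: [-0.4, -0.4, -0.5]
width: 15.8
```

```bash
python3 g.py 554.6 30 62
```

```text
52.35 [540.9  27.5 254.6] w 15.8 tool shift mm [192.5   4.4  15.2] tilt deg 0.57 yaw 83.9
```

carry_out(
  commands=[
    [0.01,0.002,0.008,0,-0.5,0],
    [0.03,0.002,0.005,0,0,0],
    [0.035,0,0,0,0,0],
    [0.03,0,0,0,0,0],
    [0.02,0,0,0,0,0],
    [0.01,0,0,0,0,0],
    [0,0,0,0,0,0],
  ],
)

```text
t: 53.22
ee_pos: [555.3, 28.7, 112.1]
orientation: [0.078, 1.569, -0.082]
ft_force: [0.2, 0.1, -0.2]
width: 15.6
```

```bash
python3 g.py 554.6 30 62
```

```text
53.225 [555.3  28.7 112.1] w 15.6 tool shift mm [50.1  1.3 -0.9] tilt deg 0.17 yaw 84.1
```

carry_out(
  commands=[
    [0.003,0.001,-0.001,0,0,0],
    [0.003,0,0,0,0,0],
    [0,0,0,0,0,0],
    [0,0,0,0,0,0],
  ],
)

```text
t: 53.72
ee_pos: [556.1, 29.9, 107.9]
orientation: [0.078, 1.564, -0.082]
ft_force: [0.1, -0.3, -0.7]
width: 15.4
```

```bash
python3 g.py 554.6 30 62
```

```text
53.725 [556.1  29.9 107.9] w 15.4 tool shift mm [45.9  0.  -1.7] tilt deg 0.32 yaw 84.2
```

carry_out(
  commands=[
    [0.008,0,-0.002,0,0,0],
    [0.01,0,0,0,0,0],
    [0.01,0,-0.001,0,0,0],
    [0.008,0,0,0,0,0],
    [0.004,0,0,0,0,0],
    [0,0,0,0,0,0],
  ],
)

```text
t: 54.48
ee_pos: [552.7, 30.1, 64.5]
orientation: [0.078, 1.565, -0.082]
ft_force: [0.2, -0.7, -0.9]
width: 15.4
```

```bash
python3 g.py 554.6 30 62; python3 s.py
```

```text
54.475 [552.7  30.1  64.5] w 15.4 tool shift mm [2.5 0.1 1.9] tilt deg 0.27 yaw 84.2
54.475 [552.7  30.1  64.5] 15.375980629635238 [ 0.2 -0.7 -0.9]
[[ 0.004  0.102  0.995]
 [-0.003  0.995 -0.102]
 [-1.    -0.002  0.004]]
```

carry_out(
  commands=[
    [0.002,0,0.001,0,0,0],
    [0.001,0,0,0,0,0],
    [0,0,0,0,0,0],
  ],
)

```text
t: 54.85
ee_pos: [554.3, 30.0, 61.8]
orientation: [0.078, 1.564, -0.082]
ft_force: [0.2, -0.8, -0.3]
width: 15.6
```

carry_out(
  commands=[
    [0,0,0,0,0,0],
    [0,0,0,0,0,0],
    [0,0,0,0,0,0],
    [-0.02,0,0,0,0,0],
    [-0.04,0,0,0,0,0],
    [-0.05,0,0,0,0,0],
    [-0.05,0,0,0,0,0],
    [-0.04,0,0,-6,0,0],
  ],
  grip=0.6,
)

```text
t: 55.85
ee_pos: [551.3, 30.5, 264.9]
orientation: [-0.006, 1.572, 0.002]
ft_force: [-0.1, 0.4, 0.1]
width: 35.0
```

carry_out(
  commands=[
    [-0.02,0.03,0,0,0,0],
    [-0.01,0.045,0,0,0,0],
    [0,0.05,0,0,0,0],
    [0,0.05,0,0,0,0],
    [0,0.045,0,0,0,0],
    [0,0.02,0,0,0,0],
    [0,0.005,0,0,0,0],
    [0,0,0,0,0,0],
  ],
  grip=1.0,
)

```text
t: 56.85
ee_pos: [551.8, 280.9, 300.8]
orientation: [-0.005, 1.563, 0.001]
ft_force: [0.8, -0.1, 0.9]
width: 0.3
```

```bash
python3 look.py a8 145 120 305 245 4.8; python3 s.py
```

```text
56.9 [551.8 280.6 300.8] 0.1410771133612218 [-0.3 -0.4  0.6]
[[ 0.008 -0.003  1.   ]
 [-0.003  1.     0.003]
 [-1.    -0.003  0.008]]
```

View pics/a8.png

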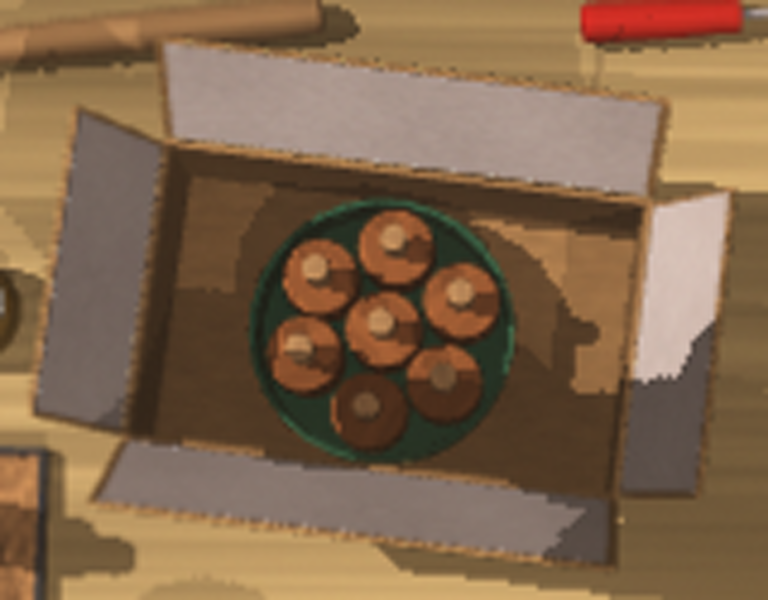

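All seven feet stand in the tub. Next come the flaps, so I'll estimate their angles and the shift to the left end flap's start.

```bash
cat > g2.py <<'E'
# carton-frame target x',y',z -> tool shift
from h import *
import sys
a=np.radians(-6.2); C=np.array([552.4,23.5,0]); A=np.array([[np.cos(a),-np.sin(a),0],[np.sin(a),np.cos(a),0],[0,0,1]])
if __name__=="__main__":
    t=C+A@np.array([float(v) for v in sys.argv[1:4]]); o,p,R=st()
    print(o["t"],"carton pos",(A.T@(p-C)).round(1),"tool shift",(R.T@(t-p)).round(1),"yaw",np.degrees(np.arctan2(R[1,1],R[0,1])).round(1),"tilt",np.degrees(np.arccos(-R[2,0])).round(2))
E
python3 g2.py 0 218 146; python3 - <<'E'
from g2 import *
import pickle
d=pickle.load(open("d0.pkl","rb"))["top"]
for n,uv,h,ax,z in(("L",(57,260),(0,143),(0,1),96),("R",(713,342),(0,-143),(0,-1),96),("N",(355,535),(-88,0),(-1,0),100),("F",(415,72),(88,0),(1,0),100)):
    uv=(np.array(uv)+.5)/4.8-.5+[145,120]; best=[]
    for th in np.arange(1.6,2.5,.01):
        P=C+A@np.array([h[0]-ax[0]*86*np.cos(th),h[1]-ax[1]*86*np.cos(th),z+86*np.sin(th)]); q=w2px(d,P)[0]
        P0=w2px(d,C+A@np.array([h[0],h[1],z]))[0]; e=(q-P0)/np.linalg.norm(q-P0); best.append((abs((q-uv)@e),th))
    print(n,min(best))
E
```

```text
56.9 carton pos [-28.3 255.6 300.8] tool shift [155.1 -40.1  22.7] yaw 90.2 tilt 0.48
L (np.float64(0.09148982143936837), np.float64(2.0000000000000004))
R (np.float64(0.08053694174702199), np.float64(2.0200000000000005))
N (np.float64(0.05835163956440725), np.float64(2.0400000000000005))
F (np.float64(0.11058760963918197), np.float64(2.0400000000000005))
```

carry_out(
  commands=[
    [0.01,0,0.01,3.2,0,0],
    [0.025,-0.01,0.01,3.2,0,0],
    [0.035,-0.015,0.006,0,0,0],
    [0.035,-0.008,0,0,0,0],
    [0.025,0,0,0,0,0],
    [0.012,0,0,0,0,0],
    [0.004,0,0,0,0,0],
    [0,0,0,0,0,0],
  ],
)

```text
t: 57.9
ee_pos: [579.7, 235.5, 154.3]
orientation: [0.095, 1.556, -0.098]
ft_force: [-0.4, -0.1, 0.0]
width: 0.1
```

```bash
python3 g2.py 0 218 146
```

```text
57.9 carton pos [  4.3 213.7 154.3] tool shift [ 8.2  4.2 -4.4] yaw 82.9 tilt 0.72
```

carry_out(
  commands=[
    [0.003,-0.015,-0.002,0,0,0],
    [0.003,-0.02,-0.002,0,0,0],
    [0.002,-0.02,0,0,0,0],
    [0.008,-0.018,0,0,0,0],
    [0.01,-0.015,0,0,0,0],
    [0.01,-0.012,0,0,0,0],
    [0.006,-0.005,0,0,0,0],
    [0,0,0,0,0,0],
  ],
)

```text
t: 58.9
ee_pos: [563.6, 124.4, 111.5]
orientation: [0.098, 1.552, -0.097]
ft_force: [0.4, 0.1, 1.3]
width: 0.7
```

```bash
python3 g2.py 0 97 101; python3 s.py|head -1
```

```text
58.9 carton pos [  0.2 101.5 111.5] tool shift [10.5 -4.5 -0.3] yaw 82.9 tilt 0.93
58.9 [563.6 124.4 111.5] 0.7021096223664944 [0.4 0.1 1.3]
```

carry_out(
  commands=[
    [0.004,-0.002,0,0,0,0],
    [0.003,0,0,0,0,0],
    [0.001,0,0,0,0,0],
    [0.001,0,0,0,0,0],
  ],
)

```text
t: 59.4
ee_pos: [563.7, 123.1, 102.2]
orientation: [0.096, 1.552, -0.096]
ft_force: [-0.5, -0.8, 1.1]
width: 0.3
```

carry_out(
  commands=[
    [0.001,0,0,0,0,0],
    [0.001,0,0,0,0,0],
    [-0.02,0,0,0,0,0],
    [-0.04,0,0,0,0,0],
    [-0.045,0,0,0,0,0],
    [-0.02,0,0,0,0,0],
    [0,-0.02,0,0,0,0],
    [0,-0.03,0,0,0,0],
  ],
)

```text
t: 60.4
ee_pos: [554.4, 73.2, 226.9]
orientation: [0.093, 1.554, -0.093]
ft_force: [-0.1, -0.3, -0.5]
width: 0.3
```

carry_out(
  commands=[
    [0,-0.045,0,0,0.9,0],
    [0,-0.045,0,0,0,0],
    [0,-0.045,0,0,0,0],
    [0,-0.045,0,0,0,0],
    [0,-0.04,0,0,0,0],
    [0,-0.03,0,0,0,0],
    [0,-0.015,0,0,0,0],
    [0,0,0,0,0,0],
  ],
)

```text
t: 61.4
ee_pos: [511.6, -205.0, 215.4]
orientation: [0.1, 1.585, -0.095]
ft_force: [-0.5, -0.1, 0.1]
width: 0.6
```

```bash
python3 g2.py 0 -218 150; python3 look.py a9 145 120 305 245 4.8
```

```text
61.4 carton pos [ -15.9 -231.6  215.4] tool shift [65.2 13.7 16.8] yaw 82.9 tilt 0.99
```

View pics/a9.png

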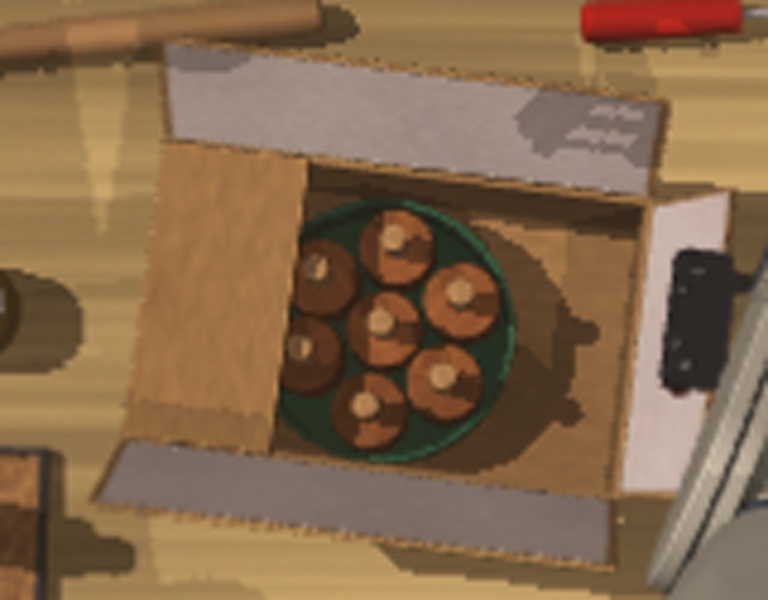

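The left end flap is flat, with its free edge at x≈290 in the crop, and the feet are undisturbed. The right end flap is next.

carry_out(
  commands=[
    [0.005,0.003,0.008,0,-0.9,0],
    [0.015,0.004,0.005,0,0,0],
    [0.018,0.003,0.002,0,0,0],
    [0.012,0,0,0,0,0],
    [0.004,0,0,0,0,0],
    [0,0,0,0,0,0],
  ],
)

```text
t: 62.2
ee_pos: [529.6, -190.9, 156.7]
orientation: [0.095, 1.57, -0.089]
ft_force: [-0.1, -0.3, -0.5]
width: 0.7
```

```bash
python3 g2.py 0 -214 150
```

```text
62.2 carton pos [   0.5 -215.6  156.7] tool shift [ 6.7  1.6 -0.5] yaw 83.3 tilt 0.22
```

carry_out(
  commands=[
    [0.003,0.015,0,0,0,0],
    [0.003,0.02,0,0,0,0],
    [0.003,0.02,0,0,0,0],
    [0.009,0.018,0,0,0,0],
    [0.01,0.015,0,0,0,0],
    [0.01,0.012,0,0,0,0],
    [0.006,0.006,0,0,0,0],
    [0,0,0,0,0,0],
  ],
)

```text
t: 63.2
ee_pos: [543.9, -78.2, 111.7]
orientation: [0.093, 1.567, -0.09]
ft_force: [0.8, 0.3, -0.3]
width: 0.8
```

```bash
python3 g2.py 0 -97 101; python3 s.py|head -1
```

```text
63.2 carton pos [   2.6 -102.   111.7] tool shift [10.8  5.  -2.6] yaw 83.3 tilt 0.16
63.2 [543.9 -78.2 111.7] 0.7851110209320756 [ 0.8  0.3 -0.3]
```

carry_out(
  commands=[
    [0.004,0.002,-0.001,0,0,0],
    [0.003,0,0,0,0,0],
    [0.001,0,0,0,0,0],
    [0.001,0,0,0,0,0],
  ],
)

```text
t: 63.7
ee_pos: [543.5, -76.6, 102.6]
orientation: [0.095, 1.566, -0.091]
ft_force: [-0.7, 1.9, 0.0]
width: 0.5
```

carry_out(
  commands=[
    [0.001,0,0,0,0,0],
    [0.001,0,0,0,0,0],
    [-0.02,0,0,0,0,0],
    [-0.04,0,0,0,0,0],
    [-0.045,0,0,0,0,0],
    [-0.02,0.01,-0.015,0,0,0],
    [0,0.02,-0.03,0,0,0],
    [0,0.02,-0.03,0,0,0],
  ],
)

```text
t: 64.7
ee_pos: [474.0, -19.1, 228.8]
orientation: [0.096, 1.566, -0.094]
ft_force: [0.4, 0.9, -0.5]
width: 0.4
```

carry_out(
  commands=[
    [0,0.02,-0.03,0,0,0],
    [0,0.015,-0.025,0,0,0],
    [0,0.008,-0.015,0,0,0],
    [0,0.003,-0.006,0,0,0],
    [0,0,0,0,0,0],
  ],
)

```text
t: 65.32
ee_pos: [400.7, 37.5, 228.8]
orientation: [0.094, 1.565, -0.093]
ft_force: [-0.3, 0.1, 0.4]
width: 0.7
```

```bash
python3 g2.py -155 0 150; python3 look.py a10 145 120 305 245 4.8
```

```text
65.325 carton pos [-152.3   -2.4  228.8] tool shift [78.8  2.4 -3. ] yaw 83.2 tilt 0.23
```

View pics/a10.png

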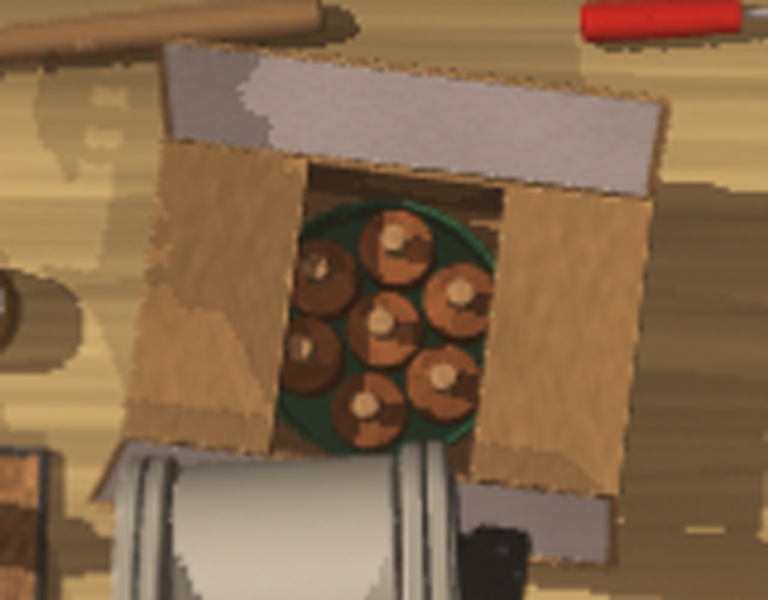

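Both end flaps lie flat with the feet intact. Now the near long flap.

carry_out(
  commands=[
    [0.01,0.002,-0.003,0,0,0],
    [0.02,0,0,0,0,0],
    [0.02,0,0,0,0,0],
    [0.012,0,0,0,0,0],
    [0.004,0,0,0,0,0],
    [0,0,0,0,0,0],
  ],
)

```text
t: 66.12
ee_pos: [400.4, 38.7, 159.0]
orientation: [0.096, 1.565, -0.096]
ft_force: [0.1, 0.5, -0.1]
width: 0.3
```

```bash
python3 g2.py -155 0 152; python3 s.py|head -1
```

```text
66.125 carton pos [-152.8   -1.3  159. ] tool shift [ 7.   1.2 -2.3] yaw 83.0 tilt 0.24
66.125 [400.4  38.7 159. ] 0.34248610872648083 [ 0.1  0.5 -0.1]
```

carry_out(
  commands=[
    [0.003,0,0.015,0,0,0],
    [0.003,0,0.02,0,0,0],
    [0.003,0,0.02,0,0,0],
    [0.008,0,0.02,0,0,0],
    [0.01,0,0.015,0,0,0],
    [0.01,0,0.012,0,0,0],
    [0.006,0,0.006,0,0,0],
    [0,0,0,0,0,0],
  ],
)

```text
t: 67.12
ee_pos: [516.6, 24.8, 116.4]
orientation: [0.097, 1.56, -0.095]
ft_force: [-1.6, 0.6, -0.6]
width: 0.5
```

```bash
python3 g2.py -35 0 105; python3 s.py|head -1
```

```text
67.125 carton pos [-35.7  -2.6 116.4] tool shift [11.4  2.6  0.6] yaw 83.0 tilt 0.48
67.125 [516.6  24.8 116.4] 0.49764926482623567 [-1.6  0.6 -0.6]
```

carry_out(
  commands=[
    [0.004,0,0,0,0,0],
    [0.003,0,0,0,0,0],
    [0.002,0,0,0,0,0],
    [0.001,0,0,0,0,0],
  ],
)

```text
t: 67.62
ee_pos: [517.2, 24.9, 107.0]
orientation: [0.096, 1.557, -0.095]
ft_force: [0.2, 0.6, 1.2]
width: 0.1
```

carry_out(
  commands=[
    [0.001,0,0,0,0,0],
    [0.001,0,0,0,0,0],
    [-0.02,0,0,0,0,0],
    [-0.04,0,0,0,0,0],
    [-0.045,0,0,0,0,0],
    [-0.02,0,0.02,0,0,0],
    [0,0,0.035,0,0,0],
    [0,0,0.04,0,0,0],
  ],
)

```text
t: 68.62
ee_pos: [607.8, 13.6, 233.6]
orientation: [0.096, 1.564, -0.094]
ft_force: [0.4, 0.1, -0.1]
width: 0.3
```

carry_out(
  commands=[
    [0,0,0.04,0,0,0],
    [0,0,0.03,0,0,0],
    [0,0,0.015,0,0,0],
    [0,0,0.008,0,0,0],
    [0,0,0,0,0,0],
  ],
)

```text
t: 69.25
ee_pos: [703.0, 1.9, 231.5]
orientation: [0.096, 1.568, -0.094]
ft_force: [-0.9, 0.1, -0.6]
width: 0.9
```

```bash
python3 g2.py 155 0 154; python3 s.py|head -1
```

```text
69.25 carton pos [152.   -5.2 231.5] tool shift [77.5  5.2  2.9] yaw 83.0 tilt 0.09
69.25 [703.    1.9 231.5] 0.8571377650899973 [-0.9  0.1 -0.6]
```

carry_out(
  commands=[
    [0.01,0.003,0.003,0,0,0],
    [0.02,0,0,0,0,0],
    [0.02,0,0,0,0,0],
    [0.012,0,0,0,0,0],
    [0.004,0,0,0,0,0],
    [0,0,0,0,0,0],
  ],
)

```text
t: 70.0
ee_pos: [703.6, 5.2, 159.2]
orientation: [0.096, 1.572, -0.094]
ft_force: [-0.1, 0.1, 0.5]
width: 0.0
```

carry_out(
  commands=[
    [0.003,0,-0.015,0,0,0],
    [0.003,0,-0.02,0,0,0],
    [0.003,0,-0.02,0,0,0],
    [0.008,0,-0.02,0,0,0],
    [0.01,0,-0.015,0,0,0],
    [0.01,0,-0.012,0,0,0],
    [0.006,0,-0.006,0,0,0],
    [0,0,0,0,0,0],
  ],
)

```text
t: 71.0
ee_pos: [602.5, 18.1, 122.5]
orientation: [0.097, 1.551, -0.094]
ft_force: [1.1, -0.3, 0.2]
width: 0.4
```

```bash
python3 g2.py 35 0 106; python3 s.py|head -1
```

```text
71.0 carton pos [ 50.4   0.  122.5] tool shift [ 16.3  -0.3 -15.7] yaw 83.0 tilt 1.03
71.0 [602.5  18.1 122.5] 0.4308418304956381 [ 1.1 -0.3  0.2]
```

carry_out(
  commands=[
    [0.004,0,-0.006,0,0,0],
    [0.005,0,-0.004,0,0,0],
    [0.003,0,0,0,0,0],
    [0.002,0,0,0,0,0],
    [0.001,0,0,0,0,0],
  ],
)

```text
t: 71.62
ee_pos: [592.8, 19.4, 106.5]
orientation: [0.097, 1.551, -0.094]
ft_force: [0.4, -0.8, 2.0]
width: 0.3
```

```bash
python3 g2.py 40 0 105; python3 s.py|head -1
```

```text
71.625 carton pos [ 40.6   0.3 106.5] tool shift [ 1.4 -0.3 -0.6] yaw 83.0 tilt 1.01
71.625 [592.8  19.4 106.5] 0.27398323198210534 [ 0.4 -0.8  2. ]
```

carry_out(
  commands=[
    [0.001,0,0,0,0,0],
    [0.001,0,0,0,0,0],
    [-0.02,0,0,0,0,0],
    [-0.04,0,0,0,0,0],
    [-0.045,0,0,0,0,0],
    [-0.03,0.02,0,0,0,0],
    [0,0.04,-0.01,0,0,0],
    [0,0.05,-0.01,0,0,0],
  ],
)

```text
t: 72.62
ee_pos: [585.3, 130.4, 243.8]
orientation: [0.102, 1.549, -0.098]
ft_force: [0.7, 0.1, 0.4]
width: 0.4
```

carry_out(
  commands=[
    [0,0.055,-0.01,0,0,0],
    [0,0.055,-0.01,0,0,0],
    [0,0.055,-0.01,0,0,0],
    [0,0.05,-0.01,0,0,0],
    [0,0.03,0,0,0,0],
    [0,0.015,0,0,0,0],
    [0,0.005,0,0,0,0],
    [0,0,0,0,0,0],
  ],
)

```text
t: 73.62
ee_pos: [578.6, 408.9, 244.1]
orientation: [0.1, 1.546, -0.096]
ft_force: [0.0, 0.2, -0.2]
width: 0.4
```

```bash
python3 s.py|head -1; python3 - <<'E'
from h import *
a=cam("top")["pixels"][115:245,100:310]; b=cam("scene")["pixels"][110:260,190:400]
f=lambda i:cv2.resize(i,(630,int(i.shape[0]*3*.66*630/ (630)) if 0 else i.shape[0]*2),interpolation=cv2.INTER_CUBIC)
g=lambda i:cv2.resize(i,None,fx=2,fy=2,interpolation=cv2.INTER_CUBIC)
cv2.imwrite("pics/fin.png",np.vstack([g(a),g(b)]))
E
```

```text
73.625 [578.6 408.9 244.1] 0.3659262708097498 [ 0.   0.2 -0.2]
```

View pics/fin.png

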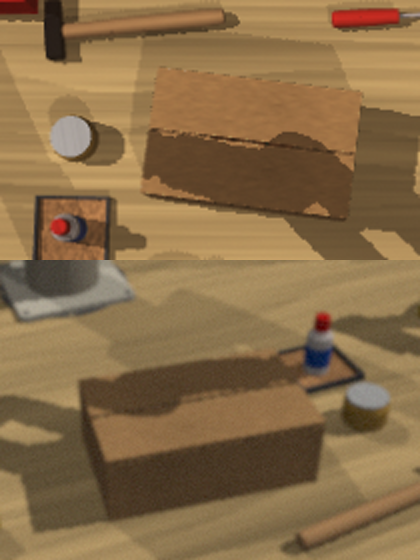

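The carton is closed flat with a narrow seam at (250,140) in the crop. The glue stands upright on the tray and the bystanders are undisturbed, so I'm handing it in.

```bash
python3 -c "
from workcell import ctrl
print(ctrl.close_job())"
```

```text
the job is handed in; nothing more can be done
None
```

I stood the glue bottle on the cork tray and all five loose brown feet spigot up in the tub with the two packed ones. Then I folded both end flaps flat, followed by the near and far long flaps. The job is handed in at about 74 s; no verdict was reported.

- **Feet:** a picture before closing showed seven upright feet. The six outer ones measured about 49–51 mm from the tub's axis, and the centre one was set about 1 mm from the hole's centre. One foot (R3) was knocked aside along the way, so I measured it again before grasping it.
- **Flaps:** the last pictures show the carton closed flat. I judged this by eye; the lowest fingertip heights read while pressing put each flap within about 0.05 rad of flat.
- **Other items:** the glue stood upright on the tray. The bystanders visible in that last view (wax tin, mallet, screwdriver) looked unmoved; the tape measure and sanding block last looked so in earlier pictures. The gripper was clear of everything.

No check failed. One rougher reading put two outer feet about 5 mm and 3 mm nearer the axis, but the enlarged crop did not bear it out.

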